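# Set up the pour-over coffee stand: drip tray in, dripper arm locked at its mark

### The arm

A 7-joint arm with a two-finger parallel gripper is mounted at the origin on a cart in front of the work surface, level with it; the furniture and walls round the work are solid. World frame = base frame: x ahead of the robot, y to its left, z up, the work surface at z = 0. Lengths are in m, angles in rad, forces in N, time in s.
With the tool pointing down it reaches from about 0.425 to 0.925 m from the base axis. Payload 6.8 kg.
Tool frame: the origin (TCP) lies at the very end of the fingers, on their centre line; the grasp point (between the pads) lies 19 mm behind it; z points along the fingers, y is the line along which they close (so a half turn about z gives the same grasp; the last joint's range is limited). The gripper opens to 85 mm and grips with 20 to 120 N. Pads are 22 mm wide; open, the fingers measure 114 mm over their backs; the gripper's body (76 mm by 85 mm) begins 54 mm behind the grasp point. The pads swing forward as they close: fully open they stand 13 mm farther back than shut.
Start: joints at [1.239, 0.477, 0.022, 1.555, -0.011, 1.109, -0.083], TCP at [0.15, -0.658, 0.201] pointing down, gripper open.
Joint ranges: [-2.96, 2.96], [-0.34, 2.1], [-1.41, 1.46], [0.24, 2.44], [-1.37, 4.51], [0.17, 1.92], [-2.96, 2.96]. Speed limits (rad/s): [2.39, 2.39, 3.14, 3.14, 3.14, 3.14, 3.14].

### API

Orientations are given as a unit quaternion [w, x, y, z].
In Python, from station import bot gives the robot as it stands. The module is installed in compiled form; this text tells all that it offers.
- The arm moves only by the shell command python3 -m jog 'ROWS' [OPENING] [FORCE]. ROWS is JSON, a list of rows, each a list of 4 numbers: the shift along the tool's x, y, z in cm, then the turn about the tool's z in rad. In form: [[x, y, z, spin], ...]. A call has 1 to 20 rows; each row is the pose to reach, as a shift and turn from the pose commanded when the call began, along the tool's axes at that moment; what a row does not reach only later rows make up. A row lasts 1/12 s, in which the tool goes at most 41.7 mm and 7.16 degrees, less where a joint would pass 70% of its speed; a pose out of reach is approached as far as the arm can. A call with a gripper value outside its range is refused whole. OPENING is the closure, from -1 (fully open) to 1 (shut), set as the call begins (- or left out, the last holds). The fingers move at their own pace and stop on an object; FORCE is the grip in N (left out, the last holds). Time passes only in rows, so rows that repeat a pose let the fingers close. It gives the time, the measured TCP pose, the force, the opening and the grip force at its end, in the units of the state.
- bot.get_obs(): the state, without advancing time (a new reading comes with each control period).
- bot.read_camera(name): name is "scene" or "top" or "wrist"; returns a dict with "pixels" (420x560x3 uint8, red, green, blue), "depth" (420x560 float32, m along the optical axis (not along the pixel's ray), 0 where there is no reading), "fovy" (degrees; the focal length in pixels is half the picture's height over the tangent of half this angle, whatever the lens; pixels are square), "cx", "cy" (the principal point, pixels), "distortion" ([k1, k2, p1, p2, k3] as OpenCV has them; the pictures are not rectified), "pose" (4x4, takes a point from camera to world coordinates). Camera axes: x right, y down, z forward; pixel columns grow to the right and rows downward; lengths in m; the calibration is good to about 2 mm. A picture is of the moment at which its call begins.
- bot.hand_in(): hands the job in; it is judged then, once.
The state is a dict: "t": time; "q": joint angles; "joint_vel": joint speeds; "joint_torque": joint torques, N m; "eef_pos": TCP position; "tool_rot": TCP orientation; "contact_force": force on the tool from outside, world axes, zero at the start; "torque": the same for the moment, N m; "gripper_width": opening from 0.0 (shut) to 1.0 (fully open); "grasp_force": force on a finger pad.
Only numpy, scipy, OpenCV 4.12 (cv2) and the standard library are available. Lean on these libraries where they do the work, as an engineer would, in place of code of your own. Each camera call takes 0.05 s, during which the arm holds its last target. There are 200 camera calls.

### The job

Get the pour-over coffee stand ready: slide the steel drip tray, its wooden pull towards you, into the bay under the wooden deck until its front plate sits flush against the base. Then take the arm's fixed grip bar and its sprung cam lever together, lightly enough that the lever stays open, and raise the dripper arm until the top edge of its collar is level with the lower edge of the masking tape on the post. Hold it there while you squeeze the lever shut against the bar until it clicks and locks, and finish still holding bar and lever squeezed together; leave the mug, the tape roll and the bean jar alone.

Things in the scene. Friction and masses are not known exactly. Their poses are not given: they have to be found in the camera images.
- stand: Pour-over coffee stand, fixed. Light wooden base 146 mm deep (x +-73) by 153 mm wide (y -68 to +85), deck top 24 mm above the worktop. Origin on the worktop; +x to its back, +y to its left, +z up; yaw varies. A steel post, 14 mm thick, stands at x +45, y +70 mm and rises to 266 mm. Under the deck is the drip-tray bay.
- tray_home (a point): Point on the worktop in the stand's bay where the tray's origin lies when the tray is home (stand x -33.5, y -16 mm); axes as the stand's: the tray's x must point as the stand's x.
- tray: Loose steel drip tray, 0.1 kg, flat on the worktop in front of the sink. Floor with rims: x -40 to +43 mm, 66 mm wide, 9 mm high, so 3 mm clearance a side in the bay. Front plate at x -44.5 to -39.5 mm, 78 mm wide, 22 mm high; it stops against the base's front. Origin on its underside; the +x end goes in first.
- pull (a point): Middle of the tray's upright wooden pull: 34 mm long (tray x), 10 mm thick (tray y), 4 to 30 mm above the tray's underside, in front of the front plate (centre at tray x -60.5 mm, z 17 mm). Pinch it across its thickness.
- dripper_arm: Arm sliding on the post, 0.15 kg; let go with the lever open it sinks to its rest. Aluminium collar, 33 mm across, 40 mm high; white dripper cone to the right, 88 mm across, top 26 mm above the origin; fixed grip bar from the collar to 94 mm in front (-x), 12 mm thick (y +-6), 22 mm high (z +-11). Origin on the post axis at mid-collar, 102 mm up at rest; travel 95 mm; axes as the stand's.
- lever (a joint): Cam lever: 0 shut (parallel to the bar), 0.30 rad open, where a spring keeps it. The spring pushes back with about 4 N at the pad; at about 0.1 rad a click catch needs about 14 N, then it snaps under 0.03 rad and stays, and the cam grips the post. The bar does not give sideways: as the fingers close, shift the hand to the bar's side (right) by half as much.
- collar_top (a point): Point on the post axis at the level of the collar's top edge (20 mm above the arm's origin).
- mark (a point): Point on the post axis at the lower edge of the height mark, a 10 mm high band of tan masking tape wrapped flat round the post; 32 to 82 mm above the collar's top edge at the start. The collar slides over it freely.
- mug: White mug with handle, 94 mm high, on the worktop left of the tray; leave alone.
- tape_roll: Roll of tan masking tape, 100 mm across, 25 mm high, lying left of the mug; leave alone.
- bean_jar: Jar with a red lid, 163 mm high, left of the sink; leave alone.
- bay_mouth (a point): Middle of the bay's opening at the front of the base, on the worktop (stand x -73, y -16 mm); axes as the stand's. The bay is 72 mm wide and 16 mm high, runs straight back (+x) for 86 mm, and its floor is the worktop.
- grip_bar (a point): The arm's fixed grip bar, its right face ribbed, 12 mm thick. Origin in its middle at the place to grip, 72 mm in front of the post axis, at mid-height of bar and thumb pad; axes as the stand's.
- thumb_pad (a point): The lever's round upright thumb pad, 11 mm thick, 22 mm high, origin in its centre, left (+y) of the bar at the same height. The dark lever is hinged on the collar and swings level. From the bar's outer (right) face to the pad's outer (left) face: 28 mm when shut, 49 mm when open.

How it is judged:
By the outcome, as a careful person would: the job done as asked, in the order asked, and still so for the second after the job is handed in, while the arm keeps its last pose, push and grip.
It also fails if it takes over 62 s, if anything falls off the work surface, if the arm or the gripper's body presses on something with over 40 N, if the wrist force passes 120 N, or if a joint passes its speed limit or range.

## Working session

There is one attempt and no reset: what is moved stays moved. The work goes in short steps, Python scripts to look and compute and a shell command to move; the robot and the scene stay as the last step left them, time stands still between calls to the robot, and variables do not carry over. Pictures are saved under pics/ and viewed, at most 10 in all, crops included, and the job is handed in when it is done.

```bash
mkdir -p pics; cat > h.py <<'E'
import numpy as np, cv2, pickle
from station import bot
def grab(n):
    c=bot.read_camera(n); c['K']=K(c); return c
def K(c):
    f=c['pixels'].shape[0]/2/np.tan(np.radians(c['fovy'])/2)
    return np.array([[f,0,c['cx']],[0,f,c['cy']],[0,0,1.]])
def rays(c,uv):
    uv=np.asarray(uv,float).reshape(-1,1,2)
    n=cv2.undistortPoints(uv,c['K'],np.array(c['distortion'])).reshape(-1,2)
    d=np.c_[n,np.ones(len(n))]@np.array(c['pose'])[:3,:3].T
    return np.array(c['pose'])[:3,3],d,n
def onz(c,uv,z):
    o,d,_=rays(c,uv); return o+d*((z-o[2])/d[:,2])[:,None]
def withdepth(c,uv):
    uv=np.asarray(uv).reshape(-1,2).astype(int); o,d,_=rays(c,uv)
    return o+d*c['depth'][uv[:,1],uv[:,0]][:,None]
def proj(c,P):
    T=np.linalg.inv(c['pose']); P=np.asarray(P,float).reshape(-1,3)
    return cv2.projectPoints(P@T[:3,:3].T+T[:3,3],np.zeros(3),np.zeros(3),c['K'],np.array(c['distortion']))[0].reshape(-1,2)
def cloud(c):
    h,w=c['depth'].shape; v,u=np.mgrid[:h,:w]
    o,d,_=rays(c,np.c_[u.ravel(),v.ravel()]); P=o+d*c['depth'].ravel()[:,None]
    return P.reshape(h,w,3)
def tri(c1,p1,c2,p2):
    o1,d1,_=rays(c1,p1);o2,d2,_=rays(c2,p2);A=0;b=0
    for o,d in((o1,d1[0]),(o2,d2[0])):
        d=d/np.linalg.norm(d);M=np.eye(3)-np.outer(d,d);A=A+M;b=b+M@o
    return np.linalg.solve(A,b)
def save(c,name,box=None,s=1):
    im=c['pixels'][:,:,::-1]
    if box: im=im[box[1]:box[3],box[0]:box[2]]
    cv2.imwrite('pics/'+name,cv2.resize(im,None,fx=s,fy=s,interpolation=cv2.INTER_CUBIC))
E
python3 - <<'E'
from h import *
C={n:grab(n) for n in('scene','top','wrist')}
pickle.dump(C,open('c0.pkl','wb'))
for n,c in C.items(): print(n,c['fovy'],c['cx'],c['cy'],c['distortion'],np.round(c['pose'],3).tolist(),(c['depth']>0).mean())
save(C['scene'],'s0.png',s=1.4); save(C['top'],'t0.png',s=1.4)
o=bot.get_obs(); print(o)
E
```

```text
scene 55.49684080448094 280.0369941005493 207.96758555011712 [-0.08981405  0.          0.          0.          0.        ] [[0.816, -0.404, 0.414, 0.15], [-0.579, -0.584, 0.569, -0.455], [0.012, -0.704, -0.71, 0.738], [0.0, 0.0, 0.0, 1.0]] 0.9960501700680272
top 57.561705376055876 283.9928101453311 213.54302360153503 [-0.11049916  0.          0.          0.          0.        ] [[0.013, -0.997, 0.07, 0.477], [-1.0, -0.012, 0.021, 0.053], [-0.02, -0.07, -0.997, 1.132], [0.0, 0.0, 0.0, 1.0]] 0.9956675170068027
wrist 64.65395689357233 275.0814767874868 216.42054189921163 [-0.06983846  0.          0.          0.          0.        ] [[0.222, -0.924, -0.313, 0.23], [-0.975, -0.21, -0.07, -0.639], [-0.001, 0.32, -0.947, 0.373], [0.0, 0.0, 0.0, 1.0]] 0.9959481292517007
{'t': 0.15, 'q': array([ 1.23889334,  0.47762133,  0.0223574 ,  1.55618144, -0.0114532 ,
        1.10928445, -0.08306683]), 'joint_vel': array([-2.15898794e-04, -1.98108409e-03,  8.06373646e-04, -2.98542526e-03,
        4.40720030e-04,  1.05936006e-03,  9.27136904e-05]), 'joint_torque': array([ 2.41409070e-03, -5.96924222e+01,  1.61009464e+00, -2.81491184e+01,
        1.26763809e-02,  6.59748723e-03,  3.06269101e-05]), 'eef_pos': array([ 0.1496764 , -0.65771123,  0.20025998]), 'tool_rot': array([-6.67396895e-04,  9.93741824e-01,  1.11699242e-01, -1.46271300e-04]), 'contact_force': array([ 0.02877462,  0.17038928, -0.20604655]), 'torque': array([ 0.01345851, -0.01253888, -0.01372872]), 'grasp_force': 0.0, 'gripper_width': 0.9987207040686126}
```

View pics/s0.png

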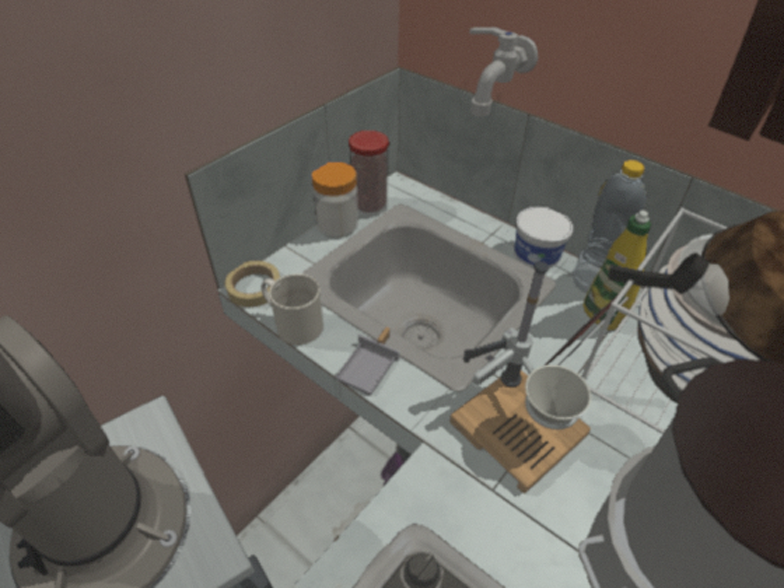

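View pics/t0.png

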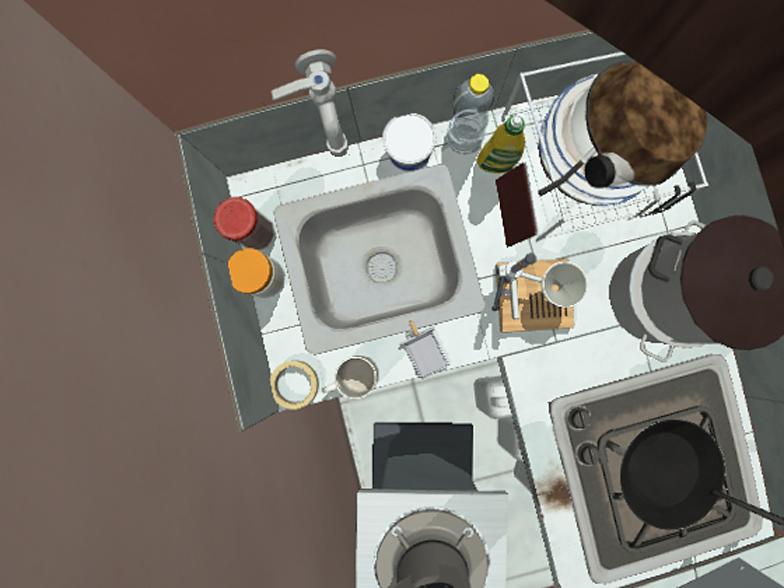

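The scene view shows the tray at (368,365), its pull toward the sink at (384,335), and the stand's deck at (520,430) with the post above it. The top view shows the tray at (427,352), pull at (413,327), and the stand at (537,297). The tray has to be turned by roughly half a turn.

```bash
cat > m1.py <<'E'
from h import *
C=pickle.load(open('c0.pkl','rb'))
def big(m):
    n,l,s,_=cv2.connectedComponentsWithStats(m.astype(np.uint8)); i=1+s[1:,4].argmax(); return l==i
for n,pb,tb,sb in(('top',(285,225,310,243),(280,225,325,275),(345,180,425,242)),('scene',(262,230,285,250),(235,235,290,285),(310,250,430,355))):
    c=C[n]; P=cloud(c); hsv=cv2.cvtColor(c['pixels'],cv2.COLOR_RGB2HSV)
    def reg(b): m=np.zeros(hsv.shape[:2],bool); m[b[1]:b[3],b[0]:b[2]]=1; return m
    wood=(hsv[...,0]>8)&(hsv[...,0]<25)&(hsv[...,1]>90)&(hsv[...,2]>80)
    pl=big(wood&reg(pb)); print(n,'pull px',pl.sum(),np.argwhere(pl).mean(0)[::-1],P[pl].min(0),P[pl].max(0),np.median(P[pl],0))
    st=wood&reg(sb)&(abs(P[...,2]-.024)<.006); print(' deck',st.sum(),np.median(P[st],0))
    uv=np.argwhere(st)[:,::-1]; Q=onz(c,uv,.024)[:,:2].astype(np.float32); r=cv2.minAreaRect(Q); print(' rect',r,cv2.boxPoints(r).tolist())
    g=(hsv[...,1]<60)&(abs(P[...,2])<.03)&reg(tb)
    # tray: darker than the worktop
    t=big((hsv[...,2]<180)&reg(tb)&~wood); Q=onz(c,np.argwhere(t)[:,::-1],.009)[:,:2].astype(np.float32); print(' tray',t.sum(),cv2.minAreaRect(Q))
E
python3 m1.py
python3 - <<'E'
from h import *
C=pickle.load(open('c0.pkl','rb'))
a=C['top']['pixels'][160:280,265:445,::-1];b=C['scene']['pixels'][180:360,230:430,::-1]
a=cv2.resize(a,(800,533),interpolation=cv2.INTER_CUBIC);cv2.imwrite('pics/t1.png',a)
cv2.imwrite('pics/s1.png',cv2.resize(b,(660,594),interpolation=cv2.INTER_CUBIC))
E
```

```text
top pull px 23 [295.13043478 234.08695652] [0.48098758 0.03495856 0.0250771 ] [0.50962258 0.04971567 0.0329553 ] [0.49531659 0.04381453 0.02961864]
 deck 1322 [ 0.5382668  -0.2032654   0.02385752]
 rect ((0.5662176012992859, -0.20788277685642242), (0.14365413784980774, 0.15203557908535004), 4.677212238311768) [[0.48843109607696533, -0.1379750669002533], [0.5008283853530884, -0.28950434923171997], [0.6440041065216064, -0.27779048681259155], [0.6316068172454834, -0.12626120448112488]]
 tray 228 ((0.4568745791912079, 0.029945891350507736), (0.10505396872758865, 0.08110424131155014), 25.995431900024414)
scene pull px 33 [273.81818182 239.15151515] [0.48265406 0.032492   0.02338442] [0.50575129 0.04569916 0.03198764] [0.49238301 0.03808862 0.02910823]
 deck 2307 [ 0.55731414 -0.20534836  0.02292987]
 rect ((0.5638975501060486, -0.21285998821258545), (0.14374305307865143, 0.15037935972213745), 4.007279396057129) [[0.486947238445282, -0.1428767442703247], [0.49745625257492065, -0.29288846254348755], [0.6408478617668152, -0.2828432321548462], [0.6303388476371765, -0.13283151388168335]]
 tray 2634 ((0.446567177772522, 0.02123868465423584), (0.1403830647468567, 0.13005954027175903), 55.239593505859375)
```

View pics/t1.png

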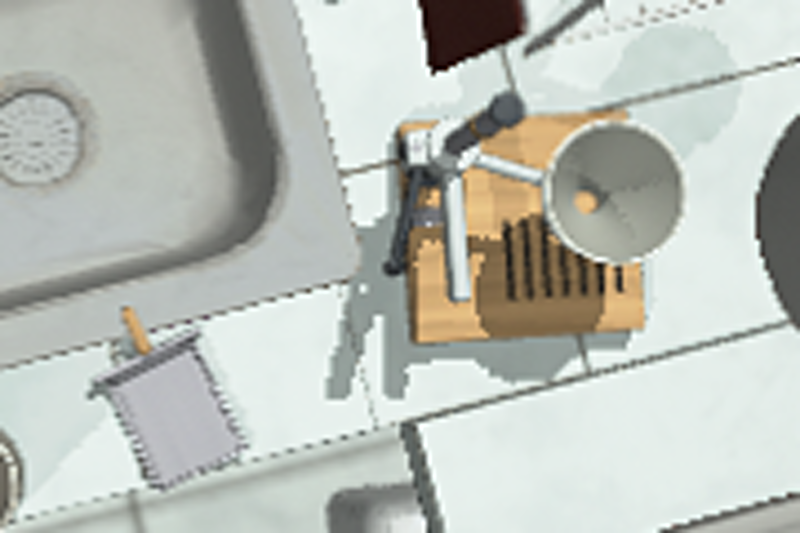

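The top crop shows the tray's floor lower left (about (180,420)), its pull at (135,330) pointing up toward the sink, and the stand with bar (455,240), lever (395,230) and cone (615,190). The tray points roughly 204°, the stand about 4.5°.

```bash
python3 - <<'E'
from h import *
C=pickle.load(open('c0.pkl','rb'))
c=C['top'];P=np.concatenate([cloud(C[n])[C[n]['depth']>0].reshape(-1,3) for n in('top','scene','wrist')])
print('heights (dm max z cm) rows x .2..0.9, cols y .3..-.8')
for x in np.arange(.9,.0,-.05):
    r=[]
    for y in np.arange(.35,-.8,-.05):
        m=(abs(P[:,0]-x)<.025)&(abs(P[:,1]-y)<.025); r.append('%4d'%(100*np.percentile(P[m,2],97)) if m.sum()>3 else '   .')
    print('%.2f'%x,''.join(r))
E
```

```text
heights (dm max z cm) rows x .2..0.9, cols y .3..-.8
0.90    .  54  52  49  47  45   8   8  26  25  21  22  30  33  32  31   .   .  18   .   .   .   .
0.85   56  54  40  40  39   8   8   8   6  21  22  24  31  33  32  30  29   0  22   .   .   .   .
0.80    0   0  39  36  36   0   0   0   0  67  69  22  29  32  32  30  28  21  23   .   .   .   .
0.75   16   0   0  28  30  -5 -12   0   0   0  73  77  28  28  30  29  21  21  23  23   .   .   .
0.70   16   0  -6 -13 -13 -13 -13   0   0   0   8  79  76  69  21  19  13  13  11  24   .   .   .
0.65   16   0  -8 -13 -14 -14 -13 -11   0   0   6   9   2  68  27  32  32  33  32   .   .   .   .
0.60   13  12   0 -13 -13 -13 -13 -12   0  11  26  12  12  65  27  32  35  36  33   .   .   .   .
0.55   13   0   0 -12 -13 -10   0   0   0  11  11  12  12  12  26  32  35  36  33   .   .   .   .
0.50   60   0   0   0   0   0   3   2   0   0  11   2   2   2   0  32  33  33  32   .  17   .   .
0.45   74   0   0   8   9   0   2   0   0   0   0   0   0   0   0  11  31  31  31   3  16   .   .
0.40   75   2   2   9   1   9   0   0   0   0   0   0   0   0   3  65   3   3   3   3  14  13   .
0.35   77   9   2   8   9   8   . -87 -87 -86   0   0   3   5  68  68   3   4   4   3   3  12   .
0.30   78  74 -87 -87 -87 -87 -86 -87 -87 -87  -2   0   3   6   4  10  10  10  10   4   3  26   .
0.25    .  67 -87 -87 -87 -87 -86 -87 -86 -87 -86   0   3   6  10   7   6   6  10   4   3  27  28
0.20    .  54 -87 -87 -87 -87 -87 -87 -87 -87 -87   0   2   3  11   6   6   6  11   6   3  31  29
0.15    .  52 -87 -87   0   0   0   0   0   0   0   0   0   3  10  10   9  10  12  31  31  31  29
0.10    .  43  37 -79   0   0   1   2  30   1   0 -77   0   3   4  10  10  10   4   6  16  16  25
0.05    .   .  30 -78   0   1  35  35  33  40   0 -77   0   3   3   6   4   4   4   3   3   3  16
```

```bash
cat >> h.py <<'E'
def toolrow(*targets,src=None):
    """world (x,y,z,yaw deg of tool x) -> rows"""
    o=bot.get_obs(); w,x,y,z=o['tool_rot']
    from scipy.spatial.transform import Rotation as R
    M=R.from_quat([x,y,z,w]).as_matrix(); p=o['eef_pos'] if src is None else np.array(src)
    yaw=np.degrees(np.arctan2(M[1,0],M[0,0])); print('tcp',np.round(o['eef_pos'],4),'yaw %.2f'%yaw,'q',np.round(o['q'],2),'tilt',np.round(M[:,2],4))
    for t in targets:
        s=M.T@(np.array(t[:3])-p)*100; d=(t[3]-yaw+180)%360-180
        print('row',np.round(s,2),'spin %.3f (or %.3f)'%(-np.radians(d),-np.radians(d)+np.sign(d)*2*np.pi))
E
python3 - <<'E'
from h import *
toolrow((.15,-.658,.30,12.8),(.25,-.42,.3,12.8),(.40,-.24,.3,12.8),(.43,-.16,.3,12.8))
E
```

```text
tcp [ 0.1497 -0.6577  0.2003] yaw 12.83 q [ 1.24  0.48  0.02  1.56 -0.01  1.11 -0.08] tilt [-4.0e-04  1.3e-03 -1.0e+00]
row [ 0.02  0.02 -9.97] spin 0.000 (or -6.283)
row [ 15.06 -20.96  -9.95] spin 0.000 (or -6.283)
row [ 33.68 -35.19  -9.93] spin 0.000 (or -6.283)
row [ 38.38 -42.32  -9.92] spin 0.000 (or -6.283)
```

```bash
python3 -m jog '[[0,0,-5,0],[0,0,-10,0],[0,0,-10,0],[15,-21,-10,0],[15,-21,-10,0],[15,-21,-10,0],[15,-21,-10,0],[15,-21,-10,0],[15,-21,-10,0],[15,-21,-10,0],[34,-35,-10,0],[34,-35,-10,0],[34,-35,-10,0],[34,-35,-10,0],[34,-35,-10,0],[34,-35,-10,0],[38,-42,-10,0],[38,-42,-10,0],[38,-42,-10,0],[38,-42,-10,0]]' -1 20
python3 - <<'E'
from h import *
c=grab('wrist');pickle.dump(c,open('w1.pkl','wb'));save(c,'w1.png',s=1.4);print(np.round(c['pose'],3).tolist())
toolrow((.40,.0,.3,24))
E
```

```text
t: 1.82
eef_pos: [0.4277, -0.1622, 0.301]
tool_rot: [-0.0, 0.993, 0.114, 0.0]
contact_force: [0.0, -1.0, 0.7]
gripper_width: 1.0
grasp_force: 0.0
[[0.227, -0.923, -0.312, 0.508], [-0.974, -0.215, -0.073, -0.143], [0.001, 0.32, -0.947, 0.474], [0.0, 0.0, 0.0, 1.0]]
tcp [ 0.4271 -0.1641  0.3009] yaw 12.92 q [ 0.63  0.05 -0.41  1.89  0.02  1.2  -1.13] tilt [-3.e-04 -4.e-04 -1.e+00]
row [  1.03 -16.61   0.09] spin -0.193 (or 6.090)
```

View pics/w1.png

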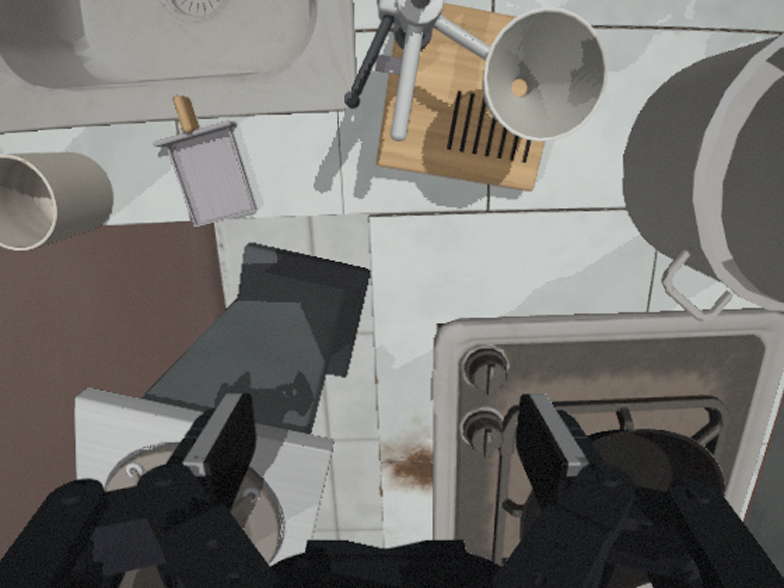

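The wrist view shows the tray clearly: pull at (186,113), front plate (155,142)–(236,123), and far edge at (195,225)–(258,213). It also shows the stand: deck front corners at (378,163) and (533,190), bar end at (399,135), lever knob at (351,101).

```bash
cat > m2.py <<'E'
from h import *
c=pickle.load(open('w1.pkl','rb'));P=cloud(c);hsv=cv2.cvtColor(c['pixels'],cv2.COLOR_RGB2HSV)
wood=(hsv[...,0]>8)&(hsv[...,0]<25)&(hsv[...,1]>80)&(hsv[...,2]>60)
v,u=np.mgrid[:420,:560]
def ax(Q):
    r=cv2.minAreaRect(Q.astype(np.float32)); b=cv2.boxPoints(r); return r,b
pm=wood&(u>115)&(u<145)&(v>60)&(v<98)
print('pull n',pm.sum(),'z',np.percentile(P[pm,2],[2,50,98]))
top=pm&(P[...,2]>.026); r,b=ax(P[top][:,:2]); print('pull top',r)
tm=(u>105)&(u<190)&(v>80)&(v<165)
pl=tm&(P[...,2]>.017)&(P[...,2]<.026)&~wood; r,b=ax(P[pl][:,:2]); print('plate top',pl.sum(),r,np.median(P[pl],0))
d=cv2.fitLine(P[pl][:,:2].astype(np.float32),cv2.DIST_L2,0,.01,.01).ravel(); print(' plate line',d,np.degrees(np.arctan2(d[1],d[0])))
rm=tm&(P[...,2]>.005)&(P[...,2]<.014)&~wood; r,b=ax(P[rm][:,:2]); print('rims',rm.sum(),r)
fl=tm&(hsv[...,0]>110)&(hsv[...,0]<170)&(hsv[...,1]>8)&(hsv[...,2]>110); fl=fl&(P[...,2]<.012);r,b=ax(onz(c,np.argwhere(fl)[:,::-1],.002)[:,:2]); print('floor',fl.sum(),r)
S=wood&(u>260)&(abs(P[...,2]-.024)<.004)&(u<400)
Q=onz(c,np.argwhere(S)[:,::-1],.024)[:,:2]; r,b=ax(Q); print('deck',S.sum(),np.median(P[S,2]),r,b.tolist())
# stove hob: front-left height
for x,y in((.39,-.25),(.37,-.25),(.35,-.25),(.37,-.28),(.35,-.28),(.33,-.25)):
    k=np.linalg.norm(P[...,:2]-[x,y],axis=2).argmin(); print((x,y),np.round(P.reshape(-1,3)[k],3))
# bar: z .10-.125
bm=(P[...,2]>.1)&(P[...,2]<.13)&(u>240)&(u<330)&(v<105); print('bar/lever',bm.sum())
n,l,s,ce=cv2.connectedComponentsWithStats((bm&(hsv[...,2]>110)).astype(np.uint8))
for i in range(1,n):
    if s[i,4]>40: print(s[i],P[l==i].min(0),P[l==i].max(0),np.median(P[l==i],0))
E
python3 m2.py
```

```text
pull n 288 z [0.01110622 0.02786341 0.03131503]
pull top ((0.49515819549560547, -0.04471837729215622), (0.1957896500825882, 0.0296870656311512), 88.97280883789062)
plate top 240 ((0.4812619388103485, 0.036567483097314835), (0.005895240232348442, 0.07828733325004578), 26.832530975341797) [0.4801127  0.03703401 0.02135344]
 plate line [ 0.4469155  -0.8945762   0.4806228   0.03731981] -63.454037
rims 406 ((0.4499809741973877, 0.026494324207305908), (0.11072155833244324, 0.08916446566581726), 17.15056610107422)
floor 127 ((0.440474271774292, 0.01891176775097847), (0.07713337987661362, 0.0667133629322052), 26.48331069946289)
deck 7501 0.023861756026746284 ((0.5683449506759644, -0.20783038437366486), (0.14449936151504517, 0.15057827532291412), 4.1770782470703125) [[0.49080318212509155, -0.1380038559436798], [0.5017711520195007, -0.2881821393966675], [0.6458867192268372, -0.2776569128036499], [0.634918749332428, -0.12747862935066223]]
(0.39, -0.25) [ 0.39  -0.25  -0.001]
(0.37, -0.25) [ 0.369 -0.25  -0.   ]
(0.35, -0.25) [ 0.35  -0.25   0.001]
(0.37, -0.28) [ 0.369 -0.28  -0.001]
(0.35, -0.28) [ 0.349 -0.28   0.031]
(0.33, -0.25) [ 0.33  -0.251  0.031]
bar/lever 2244
[270   0  47  17 494] [ 0.59332264 -0.15954205  0.10092305] [ 0.61125472 -0.11669089  0.12773979] [ 0.60068671 -0.14188482  0.12152441]
[279  18  23  83 930] [ 0.51528564 -0.15575416  0.10208093] [ 0.59325554 -0.13973057  0.11565115] [ 0.5556572  -0.14747829  0.11226563]
```

```bash
python3 - <<'E'
from h import *
toolrow((.498,.045,.3,26.6),(.498,.045,.09,26.6))
E
```

```text
tcp [ 0.4271 -0.1641  0.3009] yaw 12.92 q [ 0.63  0.05 -0.41  1.89  0.02  1.2  -1.13] tilt [-3.e-04 -4.e-04 -1.e+00]
row [ 11.58 -18.8    0.08] spin -0.239 (or 6.044)
row [ 11.59 -18.81  21.08] spin -0.239 (or 6.044)
```

```bash
python3 -m jog '[[11.6,-18.8,0,-0.239],[11.6,-18.8,0,-0.239],[11.6,-18.8,0,-0.239],[11.6,-18.8,0,-0.239],[11.6,-18.8,6,-0.239],[11.6,-18.8,12,-0.239],[11.6,-18.8,16,-0.239],[11.6,-18.8,20,-0.239],[11.6,-18.8,21,-0.239],[11.6,-18.8,21,-0.239],[11.6,-18.8,21,-0.239],[11.6,-18.8,21,-0.239]]' 0 20
python3 - <<'E'
from h import *
c=grab('wrist');pickle.dump(c,open('w2.pkl','wb'));save(c,'w2.png',s=1)
P=cloud(c);hsv=cv2.cvtColor(c['pixels'],cv2.COLOR_RGB2HSV)
wood=(hsv[...,0]>8)&(hsv[...,0]<25)&(hsv[...,1]>80)&(hsv[...,2]>60)&(P[...,2]>.026)&(P[...,2]<.036)&(np.linalg.norm(P[...,:2]-[.497,.045],axis=2)<.035)
r=cv2.minAreaRect(P[wood][:,:2].astype(np.float32));print(wood.sum(),r,np.percentile(P[wood,2],[5,50,95]))
x,y=r[0]
toolrow((.498,.045,.005,26.6),(x,y,.005,26.6))
E
```

```text
t: 2.87
eef_pos: [0.4983, 0.0432, 0.0905]
tool_rot: [0.0, 0.974, 0.228, -0.001]
contact_force: [-0.3, -0.0, 0.3]
gripper_width: 0.497
grasp_force: 0.0
469 ((0.49694371223449707, 0.0451931431889534), (0.032542333006858826, 0.008414732292294502), 26.31827163696289) [0.02723542 0.02917724 0.03049873]
tcp [0.4995 0.0436 0.0918] yaw 26.41 q [ 0.25  0.39 -0.56  2.04  0.29  0.79 -1.59] tilt [ 9.e-04 -2.e-04 -1.e+00]
row [-0.08 -0.19  8.68] spin -0.003 (or 6.280)
row [-0.16 -0.26  8.68] spin -0.003 (or 6.280)
```

View pics/w2.png

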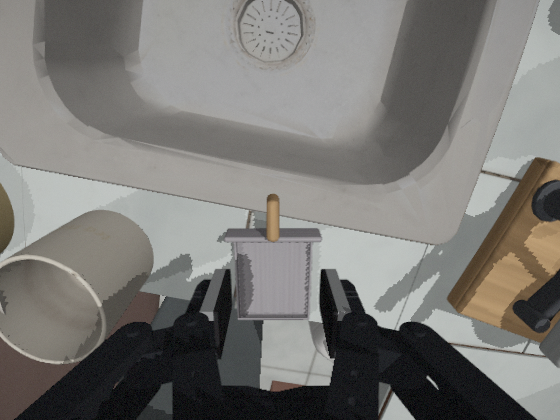

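The view shows the pull at (273,217) midway between the fingers, aligned with the tool. The mug at (80,290) is clear of them.

```bash
python3 -m jog '[[-0.1,-0.2,2,0],[-0.1,-0.2,5,0],[-0.1,-0.2,7,0],[-0.1,-0.2,8.4,0],[-0.1,-0.2,8.6,0],[-0.1,-0.2,8.6,0]]' 0 20
python3 -m jog '[[0,0,0,0],[0,0,0,0],[0,0,0,0],[0,0,0,0],[0,0,0,0],[0,0,0,0],[0,0,0,0],[0,0,0,0]]' 1 40
python3 -m jog '[[0,0,-1,0],[0,0,-3,0],[0,0,-6,0],[0,0,-8,0],[0,0,-8,0],[0,0,-8,0]]' 1 40
python3 - <<'E'
from h import *
# stand geometry
yaw=np.radians(4.2);R=np.array([[np.cos(yaw),-np.sin(yaw)],[np.sin(yaw),np.cos(yaw)]])
c=grab('wrist');pickle.dump(c,open('w3.pkl','wb'));save(c,'w3.png',s=1)
E
```

```text
t: 3.42
eef_pos: [0.4979, 0.0456, 0.0061]
tool_rot: [0.0, 0.973, 0.229, 0.001]
contact_force: [0.4, -0.0, -0.5]
gripper_width: 0.499
grasp_force: 0.0
t: 4.08
eef_pos: [0.4967, 0.0461, 0.005]
tool_rot: [0.0, 0.973, 0.229, -0.0]
contact_force: [-0.0, 0.5, -0.3]
gripper_width: -0.002
grasp_force: 0.0
t: 4.58
eef_pos: [0.4978, 0.0461, 0.0866]
tool_rot: [0.0, 0.973, 0.229, 0.001]
contact_force: [0.4, -0.2, -1.0]
gripper_width: -0.0
grasp_force: 0.0
```

View pics/w3.png

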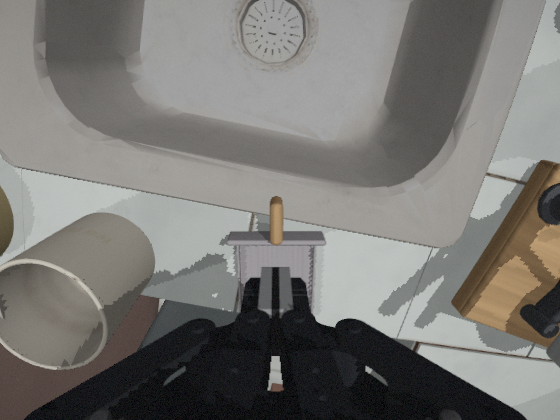

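Nothing was gripped: the pull stands at (276,220) and the shut fingertips show at (275,275). I'll check where the fingertips really are relative to the TCP.

```bash
python3 - <<'E'
from h import *
c=pickle.load(open('w3.pkl','rb'));P=cloud(c);o=bot.get_obs();p=o['eef_pos']
print(p,proj(c,[p,p+[0,0,.019],[.498,.045,.03],[.498,.045,.0]]).round(1).tolist())
print('tips',np.round(P[[270,275,280,290,300],275],3).tolist(), np.round(P[275,[262,268,275,282,288]],3).tolist())
print('pull',np.round(P[[200,210,220,230],276],3).tolist(),'plate',np.round(P[238,[232,250,300,320]],3).tolist())
for n in('scene','top'):
    k=grab(n); pickle.dump(k,open(n+'3.pkl','wb')); Q=cloud(k); m=(np.linalg.norm(Q[...,:2]-p[:2],axis=2)<.06)&(Q[...,2]>.03)&(Q[...,2]<.13)
    print(n,m.sum(), Q[m].min(0) if m.any() else '', proj(k,[p]))
save(pickle.load(open('scene3.pkl','rb')),'s3.png',(200,160,380,300),4)
E
```

```text
[0.49680222 0.04587157 0.08541956] [[275.5, 257.6], [275.6, 273.3], [277.0, 223.9], [276.7, 211.5]]
tips [[0.508, 0.052, 0.124], [0.507, 0.051, 0.128], [0.507, 0.052, 0.132], [0.507, 0.051, 0.14], [0.507, 0.051, 0.147]] [[0.504, 0.057, 0.127], [0.506, 0.054, 0.128], [0.507, 0.051, 0.128], [0.509, 0.049, 0.128], [0.509, 0.046, 0.127]]
pull [[0.511, 0.053, 0.02], [0.508, 0.051, 0.031], [0.5, 0.047, 0.029], [0.494, 0.044, 0.031]] plate [[0.467, 0.069, 0.017], [0.474, 0.057, 0.018], [0.491, 0.021, 0.017], [0.498, 0.007, 0.017]]
scene 56 [0.48378966 0.02952499 0.0300358 ] [[273.30012392 219.81567732]]
top 0  [[294.41678535 233.09514217]]
```

View pics/s3.png

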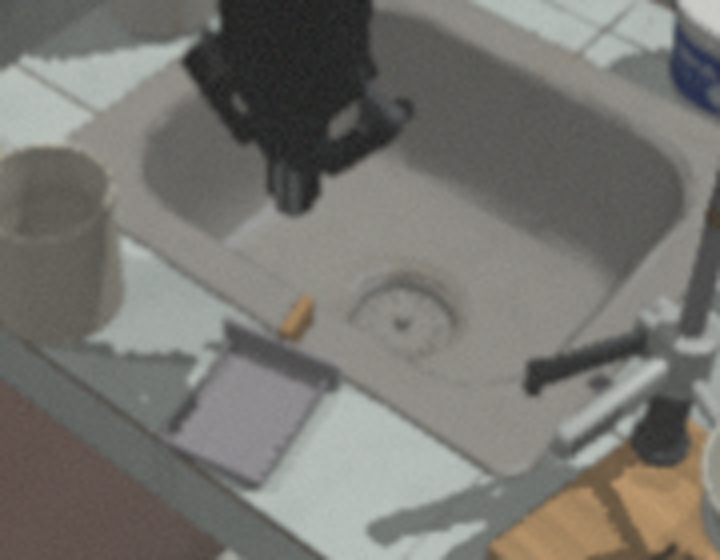

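The scene crop shows the shut fingertips at (292,212), clearly above where the reported TCP projects, (292,240). I'll triangulate the real tip.

```bash
python3 - <<'E'
from h import *
w=pickle.load(open('w3.pkl','rb'));s=pickle.load(open('scene3.pkl','rb'))
p=np.array([.4968,.0459,.0854])
for n,c,(u0,v0,u1,v1) in(('w',w,(262,240,290,300)),('s',s,(262,190,285,222))):
    P=cloud(c)[v0:v1,u0:u1]; m=(P[...,2]>.05)&(P[...,2]<.3)&(np.linalg.norm(P[...,:2]-p[:2],axis=2)<.05)
    k=np.argwhere(m); i=k[:,0].argmin() if n=='w' else k[:,0].argmax()
    print(n,m.sum(),'zmin',np.percentile(P[m,2],[0,2,5]),'xy',np.median(P[m],0),'tip px',k[i][::-1]+[u0,v0], 'row range',k[:,0].min()+v0,k[:,0].max()+v0)
print('tri',tri(w,[275,266],s,[273,213]))
print({k:v for k,v in bot.get_obs().items() if k in('t','eef_pos','gripper_width','grasp_force','contact_force')})
c0=pickle.load(open('c0.pkl','rb'))['wrist'];P=cloud(c0)
m=(np.linalg.norm(P[...,:2]-[.15,-.658],axis=2)<.09)&(P[...,2]>.15)&(P[...,2]<.36)
print('open tips start zmin',np.percentile(P[m,2],[0,1,5]),m.sum(),'tcp .2003')
E
```

```text
w 917 zmin [0.11901236 0.12026943 0.12150932] xy [0.50735802 0.05135989 0.13517503] tip px [262 267] row range 267 299
s 388 zmin [0.1166745  0.12179918 0.12508276] xy [0.48964489 0.03471449 0.16332315] tip px [272 213] row range 190 213
tri [0.49913498 0.0485362  0.10332922]
{'t': 4.7333, 'eef_pos': array([0.49589154, 0.04580433, 0.0842864 ]), 'contact_force': array([ 0.26504187,  0.73908454, -0.39764023]), 'grasp_force': 0.0, 'gripper_width': -0.0009949017077902726}
open tips start zmin [0.15000532 0.1535944  0.16367924] 59683 tcp .2003
```

Both views put the real fingertips about 32 mm above the reported TCP, so the grip closed above the pull. I'll open, go lower, and check against the depth.

```bash
python3 -m jog '[[0,0,0,0],[0,0,0,0],[0,0,0,0],[0,0,2,0],[0,0,5,0],[0,0,8,0],[0,0,10,0],[0,0,10,0],[0,0,10,0]]' 0.2 20
cat > tip.py <<'E'
from h import *
c=grab('wrist');P=cloud(c);o=bot.get_obs();p=o['eef_pos'];w,x,y,z=o['tool_rot']
th=np.arctan2(2*(x*y+w*z),1-2*(y*y+z*z)); ex=np.array([np.cos(th),np.sin(th)]);ey=np.array([ex[1],-ex[0]])
d=P[...,:2]-p[:2]; a=d@ex;b=d@ey
hsv=cv2.cvtColor(c['pixels'],cv2.COLOR_RGB2HSV)
m=(abs(a-.0125)<.004)&(abs(b)<.05)&(hsv[...,2]<110)&(P[...,2]>p[2]+.015)&(P[...,2]<p[2]+.12)
print('tcp z %.4f'%p[2],'tip zmin',np.percentile(P[m,2],[0,2,5,20]),'b range',np.percentile(b[m],[1,50,99]),m.sum())
E
python3 tip.py
```

```text
t: 5.48
eef_pos: [0.4958, 0.0462, -0.0157]
tool_rot: [-0.0, 0.973, 0.23, -0.001]
contact_force: [0.9, 0.3, 0.4]
gripper_width: 0.4
grasp_force: 0.0
tcp z -0.0146 tip zmin [0.0065697  0.02472085 0.0378609  0.0663285 ] b range [-0.04949673  0.00066458  0.04934025] 17989
```

```bash
python3 -m jog '[[0,0,0.4,0],[0,0,0.7,0],[0,0,0.7,0],[0,0,0.7,0]]' 0.2 20
python3 -m jog '[[0,0,0,0],[0,0,0,0],[0,0,0,0],[0,0,0,0],[0,0,0,0],[0,0,0,0]]' 1 40
python3 tip.py
```

```text
t: 5.87
eef_pos: [0.4971, 0.046, -0.0215]
tool_rot: [0.0, 0.973, 0.229, 0.0]
contact_force: [0.3, 0.3, 1.5]
gripper_width: 0.4
grasp_force: 0.0
t: 6.37
eef_pos: [0.497, 0.046, -0.0216]
tool_rot: [0.0, 0.973, 0.229, 0.0]
contact_force: [-0.2, -1.6, 6.0]
gripper_width: 0.11
grasp_force: 42.8
tcp z -0.0216 tip zmin [0.00688924 0.01936948 0.03134018 0.05937073] b range [-0.0492393  -0.0006442   0.04910591] 17867
```

Gripped: opening 9.4 mm at 43 N. Next I lift 4.5 cm and turn about a quarter while shifting right.

```bash
python3 -m jog '[[0,0,-2,0],[0,0,-4.5,0],[0,0,-4.5,0]]' 1 60
python3 - <<'E'
from h import *
toolrow((.43,-.02,.023,116.6),(.43,-.10,.023,184.2))
E
```

```text
t: 6.67
eef_pos: [0.4991, 0.0467, 0.0261]
tool_rot: [0.0, 0.973, 0.229, 0.003]
contact_force: [-0.3, 0.2, -0.6]
gripper_width: 0.099
grasp_force: 62.0
tcp [0.4991 0.0467 0.0261] yaw 26.52 q [ 0.2   0.49 -0.51  2.08  0.39  0.66 -1.68] tilt [ 5.e-03  8.e-04 -1.e+00]
row [-9.16  2.88  0.27] spin -1.572 (or 4.711)
row [-12.73  10.04   0.26] spin -2.752 (or 3.531)
```

```bash
python3 -m jog '[[-1,0.3,0,-0.1],[-2,0.6,0,-0.22],[-3,0.9,0,-0.34],[-4,1.2,0,-0.46],[-5,1.5,0,-0.58],[-6,1.8,0,-0.7],[-7,2.1,0,-0.82],[-8,2.5,0,-0.94],[-9,2.9,0,-1.06],[-9.2,3,0,-1.18],[-9.2,3,0,-1.3],[-9.2,3,0,-1.42],[-9.2,3,0,-1.54],[-9.2,3,0,-1.57],[-9.2,3,0,-1.57]]' 1 60
python3 - <<'E'
from h import *
toolrow((.43,-.10,.023,184.2),(.40,-.25,.023,184.2))
c=grab('wrist');pickle.dump(c,open('w4.pkl','wb'));P=cloud(c)
o=bot.get_obs();p=o['eef_pos'];yaw=np.radians(116.6);ex=np.array([np.cos(yaw),np.sin(yaw)]);ey=np.array([ex[1],-ex[0]])
d=P[...,:2]-p[:2];a=d@ex;b=d@ey;m=(a<-.03)&(a>-.12)&(abs(b)<.045)&(P[...,2]>.015)&(P[...,2]<.09)
A=np.c_[a[m],b[m],np.ones(m.sum())];print(m.sum(),np.linalg.lstsq(A,P[m][:,2],rcond=None)[0],np.percentile(P[m,2],[5,50,95]))
E
```

```text
t: 7.92
eef_pos: [0.4274, -0.0219, 0.0225]
tool_rot: [-0.001, 0.526, 0.85, 0.0]
contact_force: [0.1, -0.2, -1.5]
gripper_width: 0.104
grasp_force: 62.0
tcp [ 0.4274 -0.0219  0.0225] yaw 116.50 q [ 0.66  0.52 -0.9   2.22  0.66  0.69 -0.25] tilt [-8.e-04  8.e-04 -1.e+00]
row [-7.11 -3.25 -0.06] spin -1.182 (or 5.102)
row [-19.19 -12.63  -0.07] spin -1.182 (or 5.102)
1470 [0.00671138 0.00068111 0.04710768] [0.04587493 0.04672528 0.04754657]
```

```bash
python3 -m jog '[[-1,-0.4,0,-0.1],[-2,-0.8,0,-0.22],[-3,-1.2,0,-0.34],[-4,-1.6,0,-0.46],[-5,-2,0,-0.58],[-6,-2.4,0,-0.7],[-7,-3.2,0,-0.82],[-7.1,-3.3,0,-0.94],[-7.1,-3.3,0,-1.06],[-7.1,-3.3,0,-1.18],[-7.1,-3.3,0,-1.18],[-9,-4.9,0,-1.18],[-12,-7.3,0,-1.18],[-15,-9.6,0,-1.18],[-18,-12,0,-1.18],[-19.2,-13.1,0,-1.18],[-19.2,-13.1,0,-1.18],[-19.2,-13.1,0,-1.18]]' 1 60
python3 - <<'E'
from h import *
c=grab('wrist');pickle.dump(c,open('w5.pkl','wb'));save(c,'w5.png',s=1.4)
toolrow((.39,-.25,.023,184.2))
E
```

```text
t: 9.47
eef_pos: [0.3957, -0.2528, 0.0227]
tool_rot: [-0.0, -0.032, 0.999, 0.0]
contact_force: [-0.3, -0.4, -0.5]
gripper_width: 0.101
grasp_force: 62.0
tcp [ 0.3961 -0.2515  0.0229] yaw -176.09 q [ 1.31  0.71 -1.13  2.12  0.86  0.88  1.3 ] tilt [ 1.e-04  5.e-04 -1.e+00]
row [ 0.6   0.19 -0.01] spin -0.005 (or 6.278)
```

View pics/w5.png

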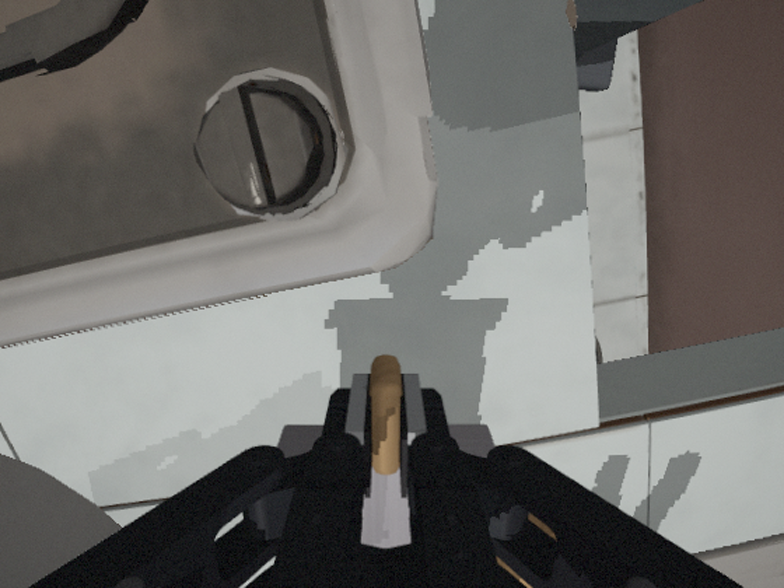

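The wrist view shows the pull held centrally at (385,415) between the tips, with the hob corner at (400,265) well clear. Now the stand's edges by line fits.

```bash
cat > m3.py <<'E'
from h import *
C=pickle.load(open('c0.pkl','rb'));C['w1']=pickle.load(open('w1.pkl','rb'))
for n in('top','scene','w1'):
    c=C[n];P=cloud(c);hsv=cv2.cvtColor(c['pixels'],cv2.COLOR_RGB2HSV)
    near=(np.linalg.norm(P[...,:2]-[.567,-.208],axis=2)<.13)
    wood=(hsv[...,0]>5)&(hsv[...,0]<28)&(hsv[...,1]>60)&near&(P[...,2]>.0215)&(P[...,2]<.0265)
    uv=np.argwhere(wood)[:,::-1];Q=onz(c,uv,.024)[:,:2]
    th=np.radians(4.3)
    for it in range(4):
        ex=np.array([np.cos(th),np.sin(th)]);ey=np.array([-ex[1],ex[0]]);a=Q@ex;b=Q@ey
        def edge(s,t,side,lo,hi,bin=.004):
            pts=[]
            for k in np.arange(lo,hi,bin):
                m=abs(t-k)<bin/2
                if m.sum()>3: pts.append((k,np.percentile(s[m],100 if side>0 else 0)))
            p=np.array(pts); 
            for _ in range(6):
                f=np.polyfit(p[:,0],p[:,1],1); r=p[:,1]-np.polyval(f,p[:,0]); k=abs(r)<max(.0015,1.5*np.median(abs(r)))
                if k.all(): break
                p=p[k]
            return f,len(p),np.median(p[:,1]),p[:,0].mean()
        bc=np.array([.567,-.208])@ey;ac=np.array([.567,-.208])@ex
        fr=edge(a,b,-1,bc-.07,bc+.07); lf=edge(b,a,1,ac-.068,ac+.068); rt=edge(b,a,-1,ac-.068,ac+.068)
        th-= fr[0][0]*.9
    print(n,'yaw front %.2f'%np.degrees(th),'left/right slopes deg %.2f %.2f'%tuple(np.degrees([lf[0][0],rt[0][0]])),'front a %.4f left b %.4f right b %.4f width %.4f'%(fr[2],lf[2],rt[2],lf[2]-rt[2]),fr[1],lf[1],rt[1])
    # stand origin: a=front+.073, b=mid-.0085
    A=fr[2]+.073;B=(lf[2]+rt[2])/2-.0085;print('  origin',A*ex+B*ey)
E
python3 m3.py
```

```text
top yaw front 4.42 left/right slopes deg -33.50 26.04 front a 0.4782 left b -0.2198 right b -0.3006 width 0.0807 25 9 7
  origin [ 0.57025367 -0.22544886]
scene yaw front 4.44 left/right slopes deg -2.23 -0.24 front a 0.4765 left b -0.1798 right b -0.3295 width 0.1497 30 14 31
  origin [ 0.56820075 -0.21981341]
w1 yaw front 4.03 left/right slopes deg -18.85 29.47 front a 0.4808 left b -0.2020 right b -0.3224 width 0.1204 36 8 13
  origin [ 0.57142196 -0.23126048]
```

```bash
cat > m4.py <<'E'
from h import *
C=pickle.load(open('c0.pkl','rb'));C['w1']=pickle.load(open('w1.pkl','rb'))
for n in('top','scene','w1'):
    c=C[n];P=cloud(c);hsv=cv2.cvtColor(c['pixels'],cv2.COLOR_RGB2HSV)
    near=(np.linalg.norm(P[...,:2]-[.567,-.208],axis=2)<.13)
    wood=(hsv[...,0]>5)&(hsv[...,0]<28)&(hsv[...,1]>60)&near&(P[...,2]>.0205)&(P[...,2]<.0275)
    Q=onz(c,np.argwhere(wood)[:,::-1],.024)[:,:2]
    for d in (4.0,4.3,4.6):
        th=np.radians(d);ex=np.array([np.cos(th),np.sin(th)]);ey=np.array([-ex[1],ex[0]]);a=Q@ex;b=Q@ey
        e=[np.percentile(a,.3),np.percentile(a,99.7),np.percentile(b,.3),np.percentile(b,99.7)]
        o=(e[0]+e[1])/2*ex+((e[2]+e[3])/2-.0085)*ey
        print(n,d,'size %.4f %.4f'%(e[1]-e[0],e[3]-e[2]),'origin',np.round(o,4),'mid b %.4f'%((e[2]+e[3])/2-.0085))
E
python3 m4.py
```

```text
top 4.0 size 0.1441 0.1510 origin [ 0.5673 -0.2175] mid b -0.2566
top 4.3 size 0.1439 0.1509 origin [ 0.5672 -0.2173] mid b -0.2592
top 4.6 size 0.1437 0.1509 origin [ 0.567 -0.217] mid b -0.2618
scene 4.0 size 0.1423 0.1504 origin [ 0.5652 -0.2204] mid b -0.2593
scene 4.3 size 0.1423 0.1505 origin [ 0.5652 -0.2203] mid b -0.2621
scene 4.6 size 0.1424 0.1506 origin [ 0.5651 -0.2203] mid b -0.2649
w1 4.0 size 0.1435 0.1497 origin [ 0.569  -0.2163] mid b -0.2555
w1 4.3 size 0.1435 0.1496 origin [ 0.5691 -0.2161] mid b -0.2582
w1 4.6 size 0.1436 0.1494 origin [ 0.5691 -0.216 ] mid b -0.2609
```

```bash
python3 - <<'E'
from h import *
toolrow((.380,-.2457,.023,184.25),(.380,-.2457,-.0205,184.25),(.40,-.2442,-.0205,184.25),(.4764,-.2384,-.0205,184.25))
E
```

```text
tcp [ 0.3961 -0.2515  0.0229] yaw -176.09 q [ 1.31  0.71 -1.13  2.12  0.86  0.88  1.3 ] tilt [ 1.e-04  5.e-04 -1.e+00]
row [ 1.57  0.69 -0.01] spin -0.006 (or 6.277)
row [1.57 0.69 4.34] spin -0.006 (or 6.277)
row [-0.43  0.7   4.34] spin -0.006 (or 6.277)
row [-8.1   0.76  4.34] spin -0.006 (or 6.277)
```

```bash
python3 -m jog '[[0.8,0.4,0,-0.006],[1.6,0.7,0,-0.006],[1.6,0.7,0,-0.006],[1.6,0.7,2,-0.006],[1.6,0.7,3.5,-0.006],[1.6,0.7,4.2,-0.006],[1.6,0.7,4.3,-0.006],[1.6,0.7,4.3,-0.006],[1.6,0.7,4.3,-0.006]]' 1 60
python3 - <<'E'
from h import *
for n in('top','scene'): c=grab(n);pickle.dump(c,open(n+'6.pkl','wb'))
a=pickle.load(open('top6.pkl','rb'))['pixels'][180:290,330:440,::-1];b=c['pixels'][240:380,280:440,::-1]
im=np.hstack([cv2.resize(a,(420,420),interpolation=cv2.INTER_CUBIC)[:350],cv2.resize(b,(380,350),interpolation=cv2.INTER_CUBIC)]);cv2.imwrite('pics/c6.png',im)
toolrow((.40,-.2442,-.0205,184.25),(.4764,-.2384,-.0205,184.25))
E
```

```text
t: 10.27
eef_pos: [0.3802, -0.2461, -0.0194]
tool_rot: [0.0, -0.039, 0.999, -0.0]
contact_force: [0.9, -0.3, -1.1]
gripper_width: 0.099
grasp_force: 62.0
tcp [ 0.3802 -0.2464 -0.0193] yaw -175.58 q [ 1.28  0.75 -1.06  2.18  0.97  0.8   1.23] tilt [ 1.e-03 -6.e-04 -1.e+00]
row [-1.99  0.07  0.12] spin 0.003 (or -6.280)
row [-9.65  0.05  0.13] spin 0.003 (or -6.280)
```

View pics/c6.png

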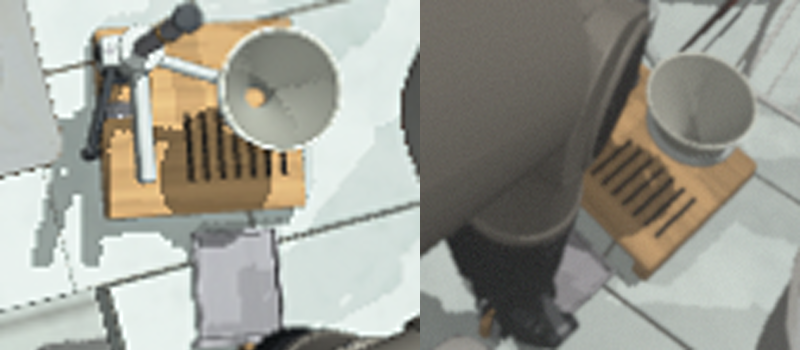

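The tray lies square in front of the bay in the top crop: rims at columns 195 and 280, deck front corners at 108 and 305. The bay centre is expected near 238 and the tray is at 237, so I slide in and watch the force.

```bash
python3 -m jog '[[-1,0,0.1,0],[-2,0,0.1,0],[-3,0,0.1,0],[-3.5,0,0.1,0],[-3.5,0,0.1,0]]' 1 60
python3 - <<'E'
from h import *
c=grab('top');P=cloud(c);hsv=cv2.cvtColor(c['pixels'],cv2.COLOR_RGB2HSV)
o=bot.get_obs();p=o['eef_pos'];print(p,o['contact_force'],o['torque'])
th=np.radians(4.25);ex=np.array([np.cos(th),np.sin(th)]);ey=np.array([-ex[1],ex[0]])
m=(hsv[...,2]<190)&(hsv[...,2]>110)&(hsv[...,1]<45)&(P[...,2]<.015)&(P[...,2]>-.005)
d=P[...,:2]-p[:2];a=d@ex;b=d@ey
for lo in (.03,.04,.05,.06,.07):
    k=m&(a>lo)&(a<lo+.008)&(abs(b)<.05); print(lo,k.sum(),np.percentile(b[k],[2,50,98]).round(4) if k.sum()>3 else '')
save(c,'t7.png',(330,180,440,290),5)
E
```

```text
t: 10.78
eef_pos: [0.417, -0.2431, -0.0206]
tool_rot: [0.001, -0.039, 0.999, 0.0]
contact_force: [-0.4, 0.3, -1.0]
gripper_width: 0.101
grasp_force: 62.0
[ 0.4157211  -0.24315509 -0.02088014] [-0.99895267 -0.47746792 -0.86256049] [ 0.03716265  0.06423892 -0.04355891]
0.03 49 [-0.0422 -0.0088  0.0316]
0.04 45 [-0.0308 -0.0099  0.0355]
0.05 54 [-0.0337 -0.0011  0.0422]
0.06 63 [-0.0339  0.0099  0.0469]
0.07 70 [-0.0448  0.0035  0.0478]
```

View pics/t7.png

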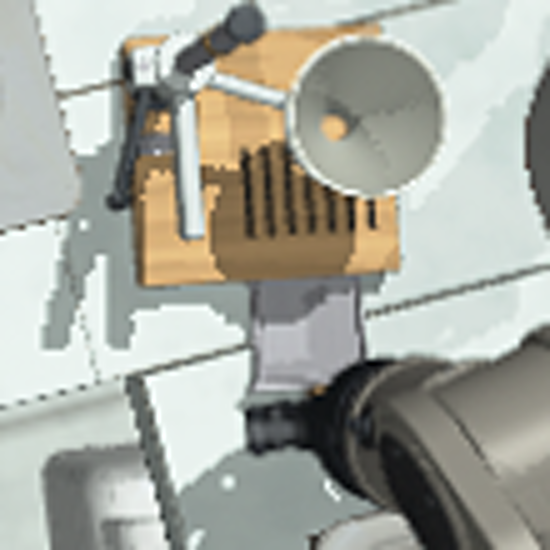

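The tray's end is now under the deck, with columns 250–362 running into the front edge, and there is no side force. Continuing.

```bash
python3 -m jog '[[-1,0,0,0],[-2,0,0,0],[-3,0,0,0],[-4,0,0,0],[-5,0,0,0],[-5.4,0,0,0],[-5.4,0,0,0],[-5.4,0,0,0]]' 1 60
python3 - <<'E'
from h import *
o=bot.get_obs();print(o['eef_pos'],o['contact_force'],o['torque']);toolrow((.4764,-.2384,-.0205,184.25))
E
```

```text
t: 11.5
eef_pos: [0.4684, -0.2392, -0.0212]
tool_rot: [-0.0, -0.039, 0.999, 0.0]
contact_force: [-0.3, 0.4, -0.7]
gripper_width: 0.102
grasp_force: 62.0
[ 0.46841703 -0.2391581  -0.02116207] [-0.2717133   0.40011098 -0.65808919] [ 0.02462405 -0.01383602  0.01581917]
tcp [ 0.4684 -0.2392 -0.0212] yaw -175.56 q [ 1.13  0.83 -1.03  2.01  0.95  0.89  1.21] tilt [-4.e-04  2.e-04 -1.e+00]
row [-0.8   0.01 -0.07] spin 0.003 (or -6.280)
```

```bash
python3 -m jog '[[-0.3,0,0,0],[-0.6,0,0,0],[-0.6,0,0,0],[-0.6,0,0,0]]' 1 60
python3 -m jog '[[-0.2,0,0,0],[-0.2,0,0,0],[-0.2,0,0,0],[-0.2,0,0,0]]' 1 60
```

```text
t: 11.83
eef_pos: [0.4744, -0.239, -0.021]
tool_rot: [0.0, -0.039, 0.999, -0.0]
contact_force: [-0.2, 0.8, -1.2]
gripper_width: 0.105
grasp_force: 62.0
t: 12.17
eef_pos: [0.4759, -0.2389, -0.0211]
tool_rot: [-0.0, -0.038, 0.999, -0.0]
contact_force: [-3.0, -0.8, -0.4]
gripper_width: 0.103
grasp_force: 62.1
```

```bash
python3 -m jog '[[-0.2,0,0,0],[-0.2,0,0,0],[-0.2,0,0,0],[-0.2,0,0,0]]' 1 60
```

```text
t: 12.5
eef_pos: [0.4759, -0.2389, -0.0215]
tool_rot: [-0.002, -0.038, 0.999, -0.0]
contact_force: [-8.2, -0.5, 4.0]
gripper_width: 0.101
grasp_force: 62.8
```

```bash
python3 -m jog '[[-0.2,0,0,0],[-0.2,0,0,0],[-0.2,0,0,0]]' 1 60
python3 -m jog '[[0,0,0,0],[0,0,0,0],[0,0,0,0],[0,0,0,0],[0,0,0,0]]' 0.1 20
python3 -m jog '[[0.3,0,-2,0],[0.3,0,-5,0],[0,0,-9,0],[-0,0,-13,0],[0,0,-17,0],[0,0,-21,0],[0,0,-24,0],[0,0,-24,0],[0,0,-24,0]]' -1 20
python3 - <<'E'
from h import *
c=grab('wrist');pickle.dump(c,open('w8.pkl','wb'))
P=cloud(c);hsv=cv2.cvtColor(c['pixels'],cv2.COLOR_RGB2HSV);toolrow((.5,-.2,.2,184))
O=np.array([.569,-.2155]);th=np.radians(4.25);R=np.array([[np.cos(th),-np.sin(th)],[np.sin(th),np.cos(th)]])
S=np.dstack([(P[...,:2]-O)@R,P[...,2]])
k=(hsv[...,1]<80)&(S[...,2]>.017)&(S[...,2]<.026)&(S[...,0]<-.06)&(S[...,0]>-.1)&(abs(S[...,1]+.016)<.06)
print('plate',k.sum(),np.percentile(S[k],[3,50,97],axis=0) if k.any() else '')
w=(hsv[...,0]>5)&(hsv[...,0]<28)&(hsv[...,1]>60)
d=w&(abs(S[...,2]-.024)<.003)&(S[...,0]>-.09)&(S[...,0]<0)&(abs(S[...,1])<.1);print('deck',d.sum(),np.percentile(S[d],[1,50,99],axis=0) if d.any() else '')
save(c,'w8.png',s=1.4)
E
```

```text
t: 12.75
eef_pos: [0.4758, -0.2389, -0.0217]
tool_rot: [-0.004, -0.038, 0.999, -0.001]
contact_force: [-14.2, -0.2, 9.1]
gripper_width: 0.103
grasp_force: 63.5
t: 13.17
eef_pos: [0.481, -0.2384, -0.0208]
tool_rot: [0.001, -0.039, 0.999, 0.0]
contact_force: [0.8, 0.2, -0.3]
gripper_width: 0.45
grasp_force: 0.0
t: 13.92
eef_pos: [0.4816, -0.2387, 0.2207]
tool_rot: [0.002, -0.038, 0.999, -0.001]
contact_force: [-1.0, -0.1, -1.1]
gripper_width: 1.001
grasp_force: 0.0
tcp [ 0.4803 -0.2387  0.219 ] yaw -175.59 q [ 1.32  0.56 -1.32  1.81  0.58  1.24  1.48] tilt [ 3.e-04 -1.e-03 -1.e+00]
row [-2.26  3.71  1.9 ] spin 0.007 (or -6.276)
plate 291 [[-0.07791502 -0.05192669  0.01720816]
 [-0.07636222 -0.01914719  0.0212745 ]
 [-0.07382395  0.02063824  0.0230968 ]]
deck 6879 [[-0.07239845 -0.06683519  0.02175032]
 [-0.04019678  0.00990879  0.02403553]
 [-0.00067475  0.0807128   0.02586174]]
```

View pics/w8.png

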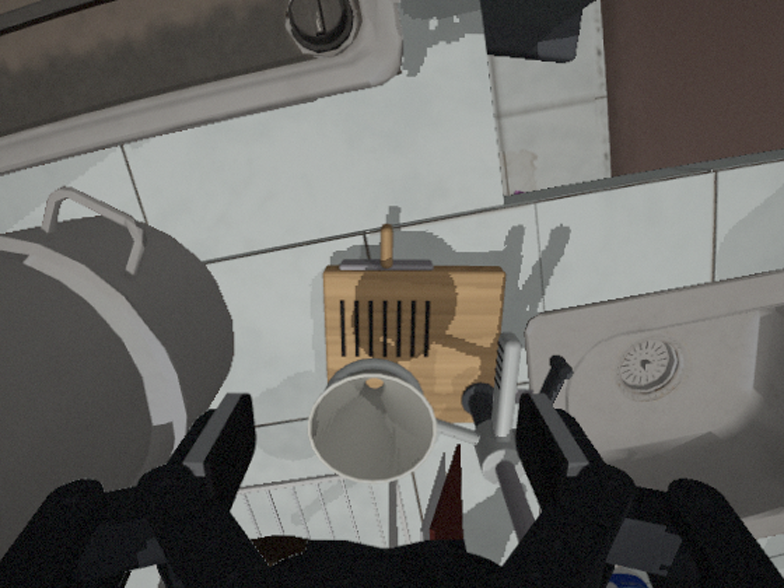

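The tray is home: the plate is flush along the deck front at (325–430,265), pull at (387,245). Bar (508,370) and lever (557,370) are visible. I have used up the picture allowance (11 viewed, one too many), so from here I measure by numbers only.

```bash
cat > m5.py <<'E'
from h import *
O=np.array([.569,-.2155]);th=np.radians(4.25);R=np.array([[np.cos(th),-np.sin(th)],[np.sin(th),np.cos(th)]])
C=pickle.load(open('c0.pkl','rb'));V={'scene':C['scene'],'top':C['top'],'w1':pickle.load(open('w1.pkl','rb')),'w8':pickle.load(open('w8.pkl','rb'))}
for n,c in V.items():
    P=cloud(c);S=np.dstack([(P[...,:2]-O)@R,P[...,2]]);hsv=cv2.cvtColor(c['pixels'],cv2.COLOR_RGB2HSV)
    ok=c['depth']>0
    for zlo,zhi in((.15,.19),(.2,.26)):
        k=ok&(S[...,2]>zlo)&(S[...,2]<zhi)&(np.hypot(S[...,0]-.045,S[...,1]-.07)<.022)
        if k.sum()>5: print(n,'post z',zlo,k.sum(),np.percentile(S[k],[5,50,95],axis=0)[:,:2].round(4).tolist())
    # bar top and lever pad slices
    for nm,xlo,xhi in(('front',-.048,-.035),('grip',-.035,-.019),('mid',-.01,.005)):
        k=ok&(S[...,2]>.1)&(S[...,2]<.125)&(S[...,0]>xlo)&(S[...,0]<xhi)&(S[...,1]>.05)&(S[...,1]<.14)
        if k.sum()>5:
            y=S[k][:,1];v=hsv[k][:,2];
            for q,sel in(('bar',y<.085),('lev',y>=.085)):
                if sel.sum()>3: print(n,nm,q,sel.sum(),'y',np.percentile(y[sel],[2,50,98]).round(4),'z98 %.4f'%np.percentile(S[k][sel,2],95))
    k=ok&(S[...,2]>.098)&(S[...,2]<.116)&(S[...,1]>.062)&(S[...,1]<.085)&(S[...,0]<.02)&(S[...,0]>-.09);print(n,'bar front x',np.percentile(S[k][:,0],1) if k.sum()>5 else '')
    # collar top
    k=ok&(S[...,2]>.114)&(S[...,2]<.13)&(np.hypot(S[...,0]-.045,S[...,1]-.07)<.02); 
    if k.sum()>5: print(n,'collar z',np.percentile(S[k][:,2],[5,50,90]),np.median(S[k],0)[:2])
    # tape
    tan=(hsv[...,0]>8)&(hsv[...,0]<28)&(hsv[...,1]>50)&ok&(S[...,2]>.14)&(np.hypot(S[...,0]-.045,S[...,1]-.07)<.025)
    if tan.sum()>2: print(n,'TAN',tan.sum(),np.percentile(S[tan],[2,50,98],axis=0).round(4).tolist(),'rows',np.unique(np.argwhere(tan)[:,0]))
E
python3 m5.py
```

```text
scene post z 0.15 103 [[0.037, 0.0606], [0.039, 0.0642], [0.0449, 0.0711]]
scene post z 0.2 181 [[0.0363, 0.06], [0.0388, 0.0638], [0.0458, 0.0713]]
scene front bar 46 y [0.0605 0.0644 0.0722] z98 0.1135
scene grip bar 52 y [0.0609 0.0647 0.0719] z98 0.1132
scene grip lev 43 y [0.0998 0.1039 0.1094] z98 0.1132
scene mid bar 48 y [0.061  0.0645 0.0724] z98 0.1145
scene mid lev 35 y [0.0931 0.0964 0.1019] z98 0.1111
scene bar front x -0.05004147599295691
scene collar z [0.11496604 0.12073324 0.12327262] [0.03826068 0.06403471]
scene TAN 20 [[0.037, 0.0599, 0.2026], [0.0381, 0.0643, 0.2074], [0.0428, 0.0696, 0.2117]] rows [212 213 214 215 216]
top post z 0.15 19 [[0.0373, 0.0677], [0.0406, 0.0727], [0.0476, 0.0741]]
top post z 0.2 32 [[0.0374, 0.0667], [0.0406, 0.0724], [0.0479, 0.0743]]
top front bar 25 y [0.0628 0.0682 0.0731] z98 0.1139
top grip bar 33 y [0.0618 0.0692 0.0737] z98 0.1153
top grip lev 18 y [0.1017 0.1071 0.1111] z98 0.1151
top mid bar 29 y [0.0624 0.0684 0.0737] z98 0.1148
top mid lev 18 y [0.0942 0.0986 0.1032] z98 0.1131
top bar front x -0.04927664014402528
top coll
[... 283 characters left out ...]
8
w1 grip lev 119 y [0.1013 0.1059 0.1112] z98 0.1137
w1 mid bar 191 y [0.0632 0.069  0.0748] z98 0.1140
w1 mid lev 131 y [0.0942 0.0989 0.1043] z98 0.1120
w1 bar front x -0.04747351126504628
w1 collar z [0.11577677 0.12159176 0.12304283] [0.03676309 0.06949837]
w8 post z 0.15 497 [[0.0376, 0.0618], [0.0394, 0.0655], [0.0445, 0.073]]
w8 front bar 215 y [0.0623 0.0662 0.0735] z98 0.1140
w8 grip bar 236 y [0.0621 0.0664 0.0736] z98 0.1138
w8 grip lev 196 y [0.101  0.104  0.1107] z98 0.1136
w8 mid bar 193 y [0.0624 0.0667 0.074 ] z98 0.1137
w8 mid lev 69 y [0.0967 0.0991 0.104 ] z98 0.1117
w8 bar front x -0.04868333243700757
w8 collar z [0.11550604 0.1219396  0.12377041] [0.03844172 0.06377161]
```

```bash
python3 - <<'E'
from h import *
toolrow((.53,-.1312,.20,184.25))
E
```

```text
tcp [ 0.4803 -0.2387  0.219 ] yaw -175.59 q [ 1.32  0.56 -1.32  1.81  0.58  1.24  1.48] tilt [ 3.e-04 -1.e-03 -1.e+00]
row [-5.78 10.34  1.89] spin 0.003 (or -6.280)
```

```bash
python3 -m jog '[[-1,3,0,0],[-2,6,0,0],[-3.5,9,0,0],[-5,10.3,0,0],[-5.8,10.3,0,0],[-5.8,10.3,1,0],[-5.8,10.3,1.9,0],[-5.8,10.3,1.9,0],[-5.8,10.3,1.9,0]]' -1 20
cat > m6.py <<'E'
from h import *
import sys
O=np.array([.569,-.2155]);th=np.radians(4.25);R=np.array([[np.cos(th),-np.sin(th)],[np.sin(th),np.cos(th)]])
c=grab('wrist');pickle.dump(c,open(sys.argv[1],'wb'))
P=cloud(c);S=np.dstack([(P[...,:2]-O)@R,P[...,2]]);hsv=cv2.cvtColor(c['pixels'],cv2.COLOR_RGB2HSV)
rr=np.hypot(S[...,0]-.045,S[...,1]-.07)
k=(rr<.02)&(S[...,2]>.13)
print('post',k.sum(),'z',np.percentile(S[k][:,2],[2,98]) if k.any() else '','cols/rows',np.ptp(np.argwhere(k),axis=0) if k.any() else '')
if k.any():
    rows=np.unique(np.argwhere(k)[:,0])
    for r in rows[::2]:
        j=np.where(k[r])[0]; print(r,j.min(),j.max(),'z %.4f'%np.median(S[r,j,2]),'y %.4f %.4f'%(S[r,j,1].min(),S[r,j,1].max()),'x %.4f'%np.median(S[r,j,0]),hsv[r,j[len(j)//2]])
toolrow((.53,-.1312,.20,184.25))
E
python3 m6.py w9.pkl
```

```text
t: 14.72
eef_pos: [0.5287, -0.1327, 0.1982]
tool_rot: [-0.002, -0.038, 0.999, 0.0]
contact_force: [0.6, -0.4, -0.1]
gripper_width: 0.997
grasp_force: 0.0
post 1746 z [0.13323661 0.22047374] cols/rows [88 28]
299 255 256 z 0.1304 y 0.0691 0.0699 x 0.0381 [120   4  62]
301 248 260 z 0.1323 y 0.0632 0.0733 x 0.0389 [90  8 67]
303 248 262 z 0.1360 y 0.0634 0.0751 x 0.0384 [15  7 69]
305 247 263 z 0.1378 y 0.0624 0.0758 x 0.0391 [165  14  71]
307 247 263 z 0.1412 y 0.0628 0.0758 x 0.0387 [160  12  66]
309 247 262 z 0.1446 y 0.0631 0.0753 x 0.0383 [150  17  59]
311 246 262 z 0.1466 y 0.0623 0.0753 x 0.0389 [135  18  58]
313 246 262 z 0.1495 y 0.0626 0.0755 x 0.0387 [162  22  59]
315 246 262 z 0.1515 y 0.0630 0.0755 x 0.0391 [158  17  60]
317 245 262 z 0.1546 y 0.0618 0.0756 x 0.0388 [135  26  59]
319 245 262 z 0.1569 y 0.0623 0.0756 x 0.0390 [150   5  55]
321 245 262 z 0.1597 y 0.0628 0.0757 x 0.0388 [120   4  57]
323 245 262 z 0.1622 y 0.0630 0.0758 x 0.0387 [120  14  56]
325 244 262 z 0.1644 y 0.0622 0.0758 x 0.0389 [150  13  59]
327 244 261 z 0.1668 y 0.0626 0.0753 x 0.0388 [144  22  59
[... 1243 characters left out ...]

371 236 260 z 0.2113 y 0.0612 0.0764 x 0.0379 [ 22 141  49]
373 236 260 z 0.2126 y 0.0616 0.0765 x 0.0383 [12 52 64]
375 235 260 z 0.2134 y 0.0608 0.0765 x 0.0391 [135   9  56]
377 235 260 z 0.2152 y 0.0612 0.0765 x 0.0389 [15  9 60]
379 235 259 z 0.2166 y 0.0612 0.0760 x 0.0391 [140  13  58]
381 235 259 z 0.2181 y 0.0613 0.0761 x 0.0391 [150   9  56]
383 235 259 z 0.2191 y 0.0611 0.0760 x 0.0397 [160  13  58]
385 235 259 z 0.2206 y 0.0614 0.0760 x 0.0397 [170  16  49]
387 253 258 z 0.2207 y 0.0730 0.0756 x 0.0412 [ 0  6 43]
tcp [ 0.5292 -0.1325  0.199 ] yaw -175.68 q [ 1.06  0.58 -1.27  1.81  0.59  1.21  1.26] tilt [-1.8e-03  3.0e-04 -1.0e+00]
row [-0.09  0.13 -0.1 ] spin 0.001 (or -6.282)
```

The tape's lower edge is at z ≈ 0.2015 (wrist 0.2012, scene 0.2024) and the collar top at 0.122, so the lift is about 79 mm. Now down astride bar and lever.

```bash
cat >> h.py <<'E'
O=np.array([.569,-.2155]);_t=np.radians(4.25);RS=np.array([[np.cos(_t),-np.sin(_t)],[np.sin(_t),np.cos(_t)]])
def st(x,y,z): return (*(O+RS@[x,y]),z,184.25)
def tost(): o=bot.get_obs();print('tcp in stand',np.round(RS.T@(o['eef_pos'][:2]-O),4),'z %.4f'%o['eef_pos'][2],'F stand',np.round(RS.T@o['contact_force'][:2],1),'fz %.1f'%o['contact_force'][2],'w*85 %.1f'%(85*o['gripper_width']),'g %.1f'%o['grasp_force'])
E
python3 - <<'E'
from h import *
tost();toolrow(st(-.029,.087,.10),st(-.029,.087,.053))
E
```

```text
tcp in stand [-0.0335  0.0857] z 0.1990 F stand [0.2 0.6] fz 0.5 w*85 85.1 g 0.0
tcp [ 0.5292 -0.1325  0.199 ] yaw -175.68 q [ 1.06  0.58 -1.27  1.81  0.59  1.21  1.26] tilt [-1.8e-03  3.0e-04 -1.0e+00]
row [-0.47  0.13  9.9 ] spin 0.001 (or -6.282)
row [-0.48  0.12 14.6 ] spin 0.001 (or -6.282)
```

```bash
python3 -m jog '[[-0.4,0.1,2,0],[-0.4,0.1,5,0],[-0.4,0.1,8,0],[-0.4,0.1,10,0],[-0.4,0.1,10,0],[-0.4,0.1,10,0]]' -1 20
cat > m7.py <<'E'
from h import *
import sys
c=grab('wrist');pickle.dump(c,open(sys.argv[1],'wb'))
P=cloud(c);S=np.dstack([(P[...,:2]-O)@RS,P[...,2]]);tost()
hsv=cv2.cvtColor(c['pixels'],cv2.COLOR_RGB2HSV);z0=bot.get_obs()['eef_pos'][2]
x0=(RS.T@(bot.get_obs()['eef_pos'][:2]-O))[0]
# bar and lever slices near the grip
for nm,a,b in(('bar',.05,.082),('lev',.085,.125)):
    k=(S[...,0]>-.047)&(S[...,0]<-.03)&(S[...,1]>a)&(S[...,1]<b)&(S[...,2]>.095)&(S[...,2]<.12+max(0,z0*0))
    if k.sum()>5: print(nm,k.sum(),'y',np.percentile(S[k][:,1],[2,50,98]).round(4),'z95 %.4f'%np.percentile(S[k][:,2],95))
# finger faces toward the camera: x about x0-.0125
for nm,s in(('right',-1),('left',1)):
    k=(abs(S[...,0]-(x0-.0125))<.004)&(s*(S[...,1]-.087)>.005)&(abs(S[...,1]-.087)<.07)&(hsv[...,2]<120)&(S[...,2]>.03)&(S[...,2]<.2)&((S[...,2]>.12)|(abs(S[...,1]-.087)>.03))
    if k.sum()>5: print(nm,k.sum(),'zmin',np.percentile(S[k][:,2],[0,2,10]).round(4),'y',np.percentile(S[k][:,1],[2,50,98]).round(4))
E
python3 m7.py w10.pkl
python3 -c "
from h import *
toolrow(st(-.029,.087,.053))"
```

```text
t: 15.27
eef_pos: [0.5336, -0.1304, 0.0999]
tool_rot: [-0.001, -0.038, 0.999, 0.0]
contact_force: [0.3, 0.4, -0.1]
gripper_width: 0.998
grasp_force: 0.0
tcp in stand [-0.0279  0.0876] z 0.1011 F stand [0.9 1.2] fz 0.4 w*85 84.9 g 0.0
bar 731 y [0.0631 0.0699 0.075 ] z95 0.1137
lev 132 y [0.1042 0.1068 0.1095] z95 0.1124
right 3831 zmin [0.1431 0.1502 0.1609] y [0.0184 0.0401 0.0487]
left 3863 zmin [0.1439 0.1498 0.1607] y [0.1274 0.1357 0.156 ]
tcp [ 0.5347 -0.1302  0.1011] yaw -175.61 q [ 0.97  0.68 -1.16  1.89  0.72  1.06  1.15] tilt [ 1.e-03  3.e-04 -1.e+00]
row [ 0.11 -0.06  4.81] spin 0.002 (or -6.281)
```

```bash
python3 -m jog '[[0.1,0,2,0],[0.1,0,4,0],[0.1,0,5.3,0],[0.1,0,5.4,0],[0.1,0,5.4,0]]' -1 20
python3 -c "
from h import *
tost()"
python3 -m jog '[[0,0,0,0],[0,0,0,0],[0,0,0,0],[0,0,0,0],[0,0,0,0],[0,0,0,0]]' -0.06 20
python3 m7.py w11.pkl
```

```text
t: 15.73
eef_pos: [0.5336, -0.1301, 0.0467]
tool_rot: [0.0, -0.038, 0.999, 0.0]
contact_force: [-0.7, 0.4, 0.0]
gripper_width: 0.997
grasp_force: 0.0
tcp in stand [-0.029   0.0878] z 0.0467 F stand [-0.7  0.4] fz 0.0 w*85 84.8 g 0.0
t: 16.23
eef_pos: [0.5341, -0.1329, 0.0474]
tool_rot: [0.001, -0.038, 0.999, -0.002]
contact_force: [-1.9, -6.6, 8.0]
gripper_width: 0.533
grasp_force: 8.1
tcp in stand [-0.0286  0.085 ] z 0.0474 F stand [-2.  -5.9] fz 7.9 w*85 44.9 g 8.1
bar 2379 y [0.0507 0.0648 0.0749] z95 0.1176
lev 1827 y [0.0991 0.1093 0.1215] z95 0.1177
right 8015 zmin [0.0839 0.1226 0.1298] y [0.0243 0.038  0.0807]
left 7667 zmin [0.1188 0.1238 0.1298] y [0.0932 0.1344 0.1477]
```

```bash
python3 -m jog '[[0,-0.25,-0.2,0],[0,-0.25,-0.5,0],[0,-0.25,-1,0],[0,-0.25,-1,0],[0,-0.25,-1,0]]' -0.06 20
cat > m8.py <<'E'
from h import *
import sys
tost()
for n in sys.argv[1:]:
    c=grab(n);P=cloud(c);S=np.dstack([(P[...,:2]-O)@RS,P[...,2]]);hsv=cv2.cvtColor(c['pixels'],cv2.COLOR_RGB2HSV)
    pickle.dump(c,open(n+'_l.pkl','wb'))
    b=(c['depth']>0)&(hsv[...,2]>100)&(hsv[...,1]<40)
    k=b&(S[...,2]>.1)&(S[...,2]<.235)&(np.hypot(S[...,0]-.045,S[...,1]-.07)<.0175)
    rim=k&(abs(np.hypot(S[...,0]-.045,S[...,1]-.07)-.013)<.003)
    if k.sum()>5: print(n,'bright collar',k.sum(),'z',np.percentile(S[k][:,2],[2,50,90,97,99.5]).round(4))
    kc=(c['depth']>0)&(S[...,2]>.06)&(S[...,2]<.24)&(hsv[...,1]<60)&(abs(S[...,0]-.045)<.06)&(S[...,1]>-.08)&(S[...,1]<.03)
    if kc.sum()>5: print(n,'cone top z',np.percentile(S[kc][:,2],[90,97,99]).round(4))
    tan=(hsv[...,0]>8)&(hsv[...,0]<26)&(hsv[...,1]>70)&(S[...,2]>.14)&(S[...,2]<.25)&(np.hypot(S[...,0]-.045,S[...,1]-.07)<.018)
    if tan.sum()>2: print(n,'tape',tan.sum(),np.percentile(S[tan][:,2],[3,50,97]).round(4))
E
python3 m8.py wrist top scene
```

```text
t: 16.7
eef_pos: [0.5339, -0.1329, 0.0564]
tool_rot: [0.001, -0.038, 0.999, -0.0]
contact_force: [2.5, -2.2, -1.0]
gripper_width: 0.53
grasp_force: 4.8
tcp in stand [-0.0289  0.085 ] z 0.0564 F stand [ 2.3 -2.4] fz -1.0 w*85 45.0 g 4.8
wrist cone top z [0.1134 0.1174 0.1194]
top bright collar 102 z [0.1155 0.1297 0.1334 0.1565 0.1981]
top cone top z [0.1389 0.139  0.139 ]
top tape 5 [0.207  0.2104 0.2126]
scene bright collar 208 z [0.124  0.1316 0.2142 0.2284 0.2335]
scene cone top z [0.1334 0.1357 0.1364]
scene tape 11 [0.204  0.2062 0.2104]
```

The arm follows the lift (cone top from 0.128 to 0.139, grip 4.8 N, lever open). Raising most of the way.

```bash
python3 -m jog '[[0,0,-0.7,0],[0,0,-1.5,0],[0,0,-2.3,0],[0,0,-3.1,0],[0,0,-3.9,0],[0,0,-4.7,0],[0,0,-5.5,0],[0,0,-6,0],[0,0,-6.3,0],[0,0,-6.5,0],[0,0,-6.5,0],[0,0,-6.5,0]]' -0.06 20
python3 m8.py top scene wrist
```

```text
t: 17.85
eef_pos: [0.5336, -0.1328, 0.1211]
tool_rot: [0.0, -0.038, 0.999, -0.0]
contact_force: [4.1, -3.9, -1.1]
gripper_width: 0.534
grasp_force: 5.5
tcp in stand [-0.0292  0.0851] z 0.1211 F stand [ 3.8 -4.2] fz -1.1 w*85 45.4 g 5.5
top bright collar 94 z [0.1822 0.1943 0.1968 0.1977 0.206 ]
top tape 6 [0.2062 0.2111 0.2131]
scene bright collar 136 z [0.1078 0.1946 0.2141 0.2283 0.2324]
scene cone top z [0.1986 0.2002 0.201 ]
scene tape 13 [0.2052 0.2071 0.2096]
wrist bright collar 17 z [0.1007 0.1303 0.1554 0.1559 0.156 ]
wrist cone top z [0.1778 0.1817 0.1837]
```

```bash
python3 - <<'E'
from h import *
ax=O+RS@[.045,.07]
for n,f in(('scene','scene_l.pkl'),('scene0','c0.pkl'),('top','top_l.pkl')):
    c=pickle.load(open(f,'rb')); c=c['scene'] if n=='scene0' else c
    cam=np.array(c['pose'])[:2,3];d=(cam-ax);d/=np.linalg.norm(d)
    hsv=cv2.cvtColor(c['pixels'],cv2.COLOR_RGB2HSV);P=cloud(c)
    print(n)
    for z in np.arange(.186,.222,.0015):
        p=proj(c,[*(ax+.007*d),z])[0]; u,v=np.round(p).astype(int)
        patch=hsv[v,u-1:u+2]; print('%.4f'%z,p.round(1),np.median(patch,0).astype(int),'depth z',np.round(P[v,u],4)[2])
E
```

```text
scene
0.1860 [376.7 221.2] [ 60   7 172] depth z 0.1939
0.1875 [376.9 220.6] [ 60   7 172] depth z 0.1939
0.1890 [377.  220.1] [ 54   7 155] depth z 0.194
0.1905 [377.2 219.6] [ 54   7 155] depth z 0.194
0.1920 [377.3 219. ] [ 45   6 123] depth z 0.1955
0.1935 [377.5 218.5] [45  5 95] depth z 0.1954
0.1950 [377.6 217.9] [45  5 92] depth z 0.195
0.1965 [377.7 217.4] [15  9 84] depth z 0.1988
0.1980 [377.9 216.8] [15  9 84] depth z 0.1988
0.1995 [378.  216.3] [15 39 84] depth z 0.2004
0.2010 [378.2 215.7] [15 39 84] depth z 0.2004
0.2025 [378.3 215.2] [16 76 81] depth z 0.2048
0.2040 [378.5 214.6] [16 76 81] depth z 0.2048
0.2055 [378.6 214.1] [16 77 83] depth z 0.2077
0.2070 [378.8 213.5] [16 77 83] depth z 0.2077
0.2085 [378.9 212.9] [16 78 80] depth z 0.2094
0.2100 [379.1 212.4] [15 27 84] depth z 0.2118
0.2115 [379.2 211.8] [15 27 84] depth z 0.2118
0.2130 [379.4 211.3] [15 12 85] depth z 0.2141
0.2145 [379.6 210.7] [150   9  84] depth z 0.2172
0.2160 [379.7 210.1] [150   6  85] depth z 0.2177
0.2175 [379.9 209.6] [150   6  85] depth z 0.2177
0.2190 [380. 209.] [128   6  85] depth 
[... 1818 characters left out ...]
.5 189.1] [ 83   8 242] depth z 0.1961
0.2025 [369.6 189. ] [83  8 99] depth z 0.1934
0.2040 [369.7 188.9] [83  8 99] depth z 0.1934
0.2055 [369.9 188.8] [83  8 99] depth z 0.1934
0.2070 [370.  188.7] [83  8 99] depth z 0.1934
0.2085 [370.1 188.6] [83  8 99] depth z 0.1934
0.2100 [370.2 188.6] [83  8 99] depth z 0.1934
0.2115 [370.4 188.5] [ 22  46 120] depth z 0.196
0.2130 [370.5 188.4] [ 22  46 120] depth z 0.196
0.2145 [370.6 188.3] [22 46 83] depth z 0.2106
0.2160 [370.7 188.2] [22 46 83] depth z 0.2106
0.2175 [370.9 188.1] [22 46 83] depth z 0.2106
0.2190 [371.  188.1] [22 46 83] depth z 0.2106
0.2205 [371.1 188. ] [22 46 83] depth z 0.2106
0.2220 [371.3 187.9] [22 46 83] depth z 0.2106
```

```bash
python3 -m jog '[[0,0,-0.2,0],[0,0,-0.5,0],[0,0,-0.5,0],[0,0,-0.5,0]]' -0.06 20
cat > m9.py <<'E'
from h import *
import sys
ax=O+RS@[.045,.07]
def ring(c,nm,lo,hi):
    P=cloud(c);S=np.dstack([(P[...,:2]-O)@RS,P[...,2]]);r=np.hypot(S[...,0]-.045,S[...,1]-.07);hsv=cv2.cvtColor(c['pixels'],cv2.COLOR_RGB2HSV)
    k=(c['depth']>0)&(hsv[...,2]>100)&(hsv[...,1]<40)&(r<.015)&(S[...,2]>lo)&(S[...,2]<hi)
    if k.sum()>5: print(nm,'ring',k.sum(),'z',np.percentile(S[k][:,2],[25,50,75]).round(4))
    d=(np.array(c['pose'])[:2,3]-ax);d/=np.linalg.norm(d)
    if 'scene' in nm: print([ (v,*hsv[v,int(round(np.interp(v,[208,221.2],[380.3,376.7])))][1:].tolist()) for v in range(209,223)])
ring(pickle.load(open('w9.pkl','rb')),'w9 rest',.115,.13);C=pickle.load(open('c0.pkl','rb'))
ring(C['scene'],'scene0',.115,.13);ring(C['top'],'top0',.115,.13)
tost()
for n in('scene','top'): c=grab(n);pickle.dump(c,open(n+'_l.pkl','wb'));ring(c,n,.187,.21)
E
python3 m9.py
```

```text
t: 18.33
eef_pos: [0.5336, -0.1328, 0.1261]
tool_rot: [0.0, -0.039, 0.999, -0.0]
contact_force: [4.7, -4.1, -1.3]
gripper_width: 0.529
grasp_force: 5.7
w9 rest ring 474 z [0.1217 0.1221 0.1226]
scene0 ring 67 z [0.1206 0.1212 0.1222]
[(209, 0, 76), (210, 7, 77), (211, 3, 77), (212, 34, 76), (213, 54, 76), (214, 78, 72), (215, 76, 74), (216, 39, 72), (217, 13, 77), (218, 0, 75), (219, 3, 79), (220, 3, 76), (221, 3, 78), (222, 7, 76)]
top0 ring 62 z [0.1201 0.121  0.1228]
tcp in stand [-0.0292  0.0851] z 0.1261 F stand [ 4.4 -4.5] fz -1.3 w*85 45.0 g 5.7
scene ring 70 z [0.1989 0.1994 0.2002]
[(209, 3, 82), (210, 0, 84), (211, 6, 86), (212, 42, 84), (213, 59, 82), (214, 86, 80), (215, 70, 87), (216, 33, 86), (217, 7, 107), (218, 7, 148), (219, 5, 152), (220, 8, 156), (221, 2, 137), (222, 2, 122)]
top ring 68 z [0.1981 0.1994 0.2008]
```

```bash
python3 - <<'E'
from h import *
c=pickle.load(open('w9.pkl','rb'));hsv=cv2.cvtColor(c['pixels'],cv2.COLOR_RGB2HSV)
cols=np.arange(243,256);s=hsv[352:382,:][:,cols,1].astype(float).mean(1)
print(dict(zip(range(352,382),s.round().astype(int))))
hi=s[10:19].mean();lo=s[:6].mean();h=(hi+lo)/2
i=np.where(s>h)[0]; a=i[0];e1=352+a-1+(h-s[a-1])/(s[a]-s[a-1]); b=i[-1];e2=352+b+(s[b]-h)/(s[b]-s[b+1])
o,d,_=rays(c,[[249,e1],[249,e2]])
n=RS@[1,0]
for x in(.038,.0383,.039):
    p0=O+RS@[x,.07]; t=((p0-o[:2])@n)/(d[:,:2]@n); print(x,'edges',e1,e2,(o+d*t[:,None])[:,2])
E
```

```text
{352: np.int64(11), 353: np.int64(13), 354: np.int64(11), 355: np.int64(12), 356: np.int64(11), 357: np.int64(11), 358: np.int64(12), 359: np.int64(11), 360: np.int64(19), 361: np.int64(83), 362: np.int64(113), 363: np.int64(118), 364: np.int64(120), 365: np.int64(115), 366: np.int64(120), 367: np.int64(123), 368: np.int64(115), 369: np.int64(122), 370: np.int64(121), 371: np.int64(120), 372: np.int64(117), 373: np.int64(90), 374: np.int64(40), 375: np.int64(26), 376: np.int64(16), 377: np.int64(9), 378: np.int64(12), 379: np.int64(13), 380: np.int64(8), 381: np.int64(12)}
0.038 edges 360.72225568942434 373.49773504273503 [0.20237713 0.21325057]
0.0383 edges 360.72225568942434 373.49773504273503 [0.20205007 0.21294458]
0.039 edges 360.72225568942434 373.49773504273503 [0.20128692 0.21223059]
```

Tape lower edge refined to about 0.2016, collar top now 0.2004. I raise the last 1.2 mm, then close towards the catch in steps, shifting right and compensating for the pads' forward swing (about 2 mm).

```bash
python3 -m jog '[[0,-0.1,-0.12,0],[0,-0.1,-0.12,0],[0,-0.1,-0.12,0]]' -0.06 20
python3 -m jog '[[0,-0.15,-0.05,0],[0,-0.3,-0.1,0],[0,-0.35,-0.12,0],[0,-0.35,-0.12,0],[0,-0.35,-0.12,0]]' 0.1 20
python3 m9.py | grep -v -e rest -e '0 ring'
```

```text
t: 18.68
eef_pos: [0.5335, -0.1329, 0.1273]
tool_rot: [0.0, -0.039, 0.999, 0.0]
contact_force: [5.0, -0.8, -1.4]
gripper_width: 0.531
grasp_force: 4.1
t: 19.1
eef_pos: [0.5334, -0.1364, 0.1283]
tool_rot: [-0.0, -0.039, 0.999, 0.0]
contact_force: [2.0, 0.7, -1.8]
gripper_width: 0.454
grasp_force: 4.1
[(209, 0, 76), (210, 7, 77), (211, 3, 77), (212, 34, 76), (213, 54, 76), (214, 78, 72), (215, 76, 74), (216, 39, 72), (217, 13, 77), (218, 0, 75), (219, 3, 79), (220, 3, 76), (221, 3, 78), (222, 7, 76)]
tcp in stand [-0.0296  0.0815] z 0.1283 F stand [2.1 0.6] fz -1.8 w*85 38.6 g 4.1
scene ring 58 z [0.2    0.2008 0.2017]
[(209, 3, 87), (210, 3, 89), (211, 9, 89), (212, 35, 87), (213, 67, 84), (214, 87, 82), (215, 72, 85), (216, 30, 94), (217, 8, 123), (218, 5, 164), (219, 8, 165), (220, 8, 158), (221, 6, 139), (222, 4, 137)]
top ring 76 z [0.1992 0.2003 0.2016]
```

```bash
python3 -m jog '[[0,-0.12,-0.03,0],[0,-0.27,-0.06,0],[0,-0.42,-0.09,0],[0,-0.5,-0.1,0],[0,-0.5,-0.1,0],[0,-0.5,-0.1,0],[0,-0.5,-0.1,0]]' 0.45 30
python3 m9.py | grep -v -e rest -e '0 ring'
```

```text
t: 19.78
eef_pos: [0.5338, -0.142, 0.1291]
tool_rot: [-0.0, -0.039, 0.999, 0.0]
contact_force: [3.7, -1.2, -6.9]
gripper_width: 0.309
grasp_force: 30.3
[(209, 0, 76), (210, 7, 77), (211, 3, 77), (212, 34, 76), (213, 54, 76), (214, 78, 72), (215, 76, 74), (216, 39, 72), (217, 13, 77), (218, 0, 75), (219, 3, 79), (220, 3, 76), (221, 3, 78), (222, 7, 76)]
tcp in stand [-0.0297  0.0759] z 0.1291 F stand [ 3.6 -1.5] fz -6.9 w*85 26.2 g 30.3
scene ring 36 z [0.1998 0.2005 0.2011]
[(209, 3, 87), (210, 6, 90), (211, 9, 89), (212, 38, 88), (213, 64, 84), (214, 82, 84), (215, 78, 82), (216, 37, 90), (217, 11, 119), (218, 6, 160), (219, 8, 157), (220, 5, 156), (221, 6, 135), (222, 6, 128)]
top ring 77 z [0.1989 0.2001 0.2012]
```

```bash
python3 -m jog '[[0,0,0.05,0],[0,0,0.1,0],[0,0,0.1,0],[0,0,0.1,0],[0,0,0.1,0],[0,0,0.1,0]]' 0.6 45
python3 m9.py | grep -v -e rest -e '0 ring'
```

```text
t: 20.38
eef_pos: [0.5338, -0.1422, 0.1286]
tool_rot: [-0.0, -0.039, 0.999, -0.0]
contact_force: [-1.8, -2.2, 2.4]
gripper_width: 0.302
grasp_force: 46.4
[(209, 0, 76), (210, 7, 77), (211, 3, 77), (212, 34, 76), (213, 54, 76), (214, 78, 72), (215, 76, 74), (216, 39, 72), (217, 13, 77), (218, 0, 75), (219, 3, 79), (220, 3, 76), (221, 3, 78), (222, 7, 76)]
tcp in stand [-0.0296  0.0757] z 0.1286 F stand [-2. -2.] fz 2.4 w*85 25.7 g 46.4
scene ring 38 z [0.1991 0.1999 0.2006]
[(209, 3, 86), (210, 6, 88), (211, 12, 88), (212, 34, 90), (213, 70, 84), (214, 86, 83), (215, 83, 83), (216, 38, 88), (217, 4, 118), (218, 8, 158), (219, 5, 160), (220, 3, 164), (221, 4, 141), (222, 4, 131)]
top ring 77 z [0.1979 0.1992 0.2004]
```

```bash
python3 -m jog '[[0,0,-0.05,0],[0,0,-0.1,0],[0,0,-0.1,0],[0,0,-0.1,0],[0,0,-0.1,0]]' 0.6 45
python3 m9.py | grep -e tcp -e 'scene ring' -e 'top ring'
python3 - <<'E'
from h import *
P=cloud(pickle.load(open('top_l.pkl','rb')));S=np.dstack([(P[...,:2]-O)@RS,P[...,2]])
k=(S[...,2]>.015)&(S[...,2]<.026)&(S[...,0]<-.0735)&(S[...,0]>-.1)&(abs(S[...,1]+.016)<.05);print('plate visible',k.sum(),np.percentile(S[k],[5,95],axis=0) if k.sum()>3 else '')
E
```

```text
t: 20.9
eef_pos: [0.5338, -0.1421, 0.129]
tool_rot: [-0.0, -0.039, 0.999, 0.0]
contact_force: [-0.4, -2.1, -4.5]
gripper_width: 0.306
grasp_force: 46.1
tcp in stand [-0.0296  0.0758] z 0.1290 F stand [-0.5 -2. ] fz -4.5 w*85 26.0 g 46.1
scene ring 38 z [0.1994 0.2    0.2005]
top ring 74 z [0.1983 0.2002 0.2012]
plate visible 22 [[-0.07967624 -0.00248061  0.01860567]
 [-0.07373874  0.02940991  0.02400428]]
```

Collar top is about 0.2010 against a tape edge of about 0.2015, the lever is shut, and the grip is holding. Handing in.

```bash
python3 -c "
from station import bot
print(bot.hand_in())"
```

```text
the job is handed in; nothing more can be done
None
```

The job is handed in after about 21 s of the 62 s allowed: the tray is flush in its bay, the collar's top edge measures about 0.5–1 mm below the tape's lower edge, and the lever is shut with bar and lever still held at 46 N; I take it as locked because the fingers closed to about 26 mm, without testing it by letting go. The first pinch of the pull closed on air and I repeated it lower, and I viewed 11 pictures, one over the limit of 10.

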